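Gauge the bored handle blanks and sort them

ROBOT

A 6-joint arm with a two-finger parallel gripper is mounted at the origin on the work surface. World frame = base frame: x ahead of the robot, y to its left, z up, the work surface at z = 0. Lengths are in m, angles in rad, forces in N, time in s.
With the tool pointing down it reaches from about 0.15 to 0.775 m from the base axis. Payload 6.1 kg.
Tool frame: the origin (TCP) lies at the very end of the fingers, on their centre line; the grasp point (between the pads) lies 19 mm behind it (tcp_to_grasp is the z of the grasp point in the tool frame, in m); z points along the fingers, x is the direction in which the jaws open and shut, and the axes are right-handed (so a half turn about z gives the same grasp; the last joint's range is limited). The gripper opens to 85 mm and grips with 20 to 120 N. Pads are 22 mm wide; open, the fingers measure 114 mm over their backs; the gripper's body (76 mm by 85 mm) begins 54 mm behind the grasp point. The pads swing forward as they close: fully open they stand 13 mm farther back than shut.
Start: joints at [1.277, 0.126, -0.04, 1.405, 0, 1.571], TCP at [0.152, 0.502, 0.231] pointing down, gripper open.
Joint ranges: [-2.72, 2.72], [-0.95, 1.95], [-1.27, 1.35], [-1.78, 2.02], [-1.46, 1.47], [-3.14, 3.14]. Speed limits (rad/s): [2.39, 2.39, 3.01, 3.14, 3.14, 3.14].

INTERFACE

Orientations are given as a rotation vector (axis times angle).
In Python, from plant import * gives the robot as it stands. The module is installed in compiled form; this text tells all that it offers.
- The arm moves only by the shell command python3 -m handwheel 'ROWS'. ROWS is JSON, a list of rows, each an object of numbers: "gripper": the opening, from 0 (shut) to 1 (fully open); "x", "y", "z": the shift along the tool's x, y, z in m; "wx", "wy", "wz": the turn, a rotation vector about the tool's x, y, z in degrees. In form: [{"gripper": .., "x": .., "y": .., "z": .., "wx": .., "wy": .., "wz": ..}, ...]. A call has exactly 5 rows; each row shifts and turns the commanded pose from where the row before left it, along the tool's axes as they then stand; what a row does not reach is not made up. A row lasts 1/12 s, in which the tool goes at most 41.7 mm and 7.16 degrees, less where a joint would pass 70% of its speed; a pose out of reach is approached as far as the arm can. A call with a gripper value outside its range is refused whole. The fingers move at their own pace and stop on an object; the grip force is fixed at half the most. Time passes only in rows, so rows that do not move let the fingers close, or fill a call up. It gives the time, the measured TCP pose, the force and the opening at its end, in the units of the state.
- sense(): the state, without advancing time (a new reading comes with each control period).
- snapshot(name): name is "scene" or "top" or "wrist"; returns the picture (420x560x3 uint8, red, green, blue); there is no depth.
- camera_info(name): a dict with "fx", "fy", "cx", "cy" (pixels), "extrinsics" (4x4, takes a point from world to camera coordinates); the wrist camera has in their place "T_tool_cam" (4x4, takes a point from camera to tool coordinates, whose origin is the TCP and whose axes are the tool frame's). Camera axes: x right, y down, z forward; pixel columns grow to the right and rows downward; lengths in m; the calibration is good to about 2 mm. A picture is of the moment at which its call begins: read the wrist's pose just before it. camera_info takes no time and is no camera call.
- close_job(): hands the job in, once; it reports no verdict.
Trained networks look in the newest picture that a camera, given by its name, has taken for a name from the list of things; names that differ only in an ending like _2 or _b are one class to them, and where a whole thing is asked for, a point or a joint stands for the part that bears it (a point fixed in the world has none). Each returns a list of dicts, best first, with "p" (0 to 1); they miss things now and then, are a little off and sometimes report something else, mostly with a low value. They report only what shows in the picture. A call takes as long as a camera call. They do not tell look-alikes from the thing itself.
- regions_of(camera, thing): "mask" (420x560 bool, what is visible of it).
- pinpoint(camera, thing): "position" ([x, y, z] in m, in the coordinates of the camera as it stood for that picture, good to about 4 mm: a listed point, or the origin of a listed thing).
The state is a dict: "clock": time; "joint_pos": joint angles; "joint_velocities": joint speeds; "joint_efforts": joint torques, N m; "position": TCP position; "orientation": TCP orientation; "force": force on the tool from outside, world axes, zero at the start; "wrist_torque": the same for the moment, N m; "finger_gap": finger opening in m.
Only numpy, scipy, OpenCV 4.12 (cv2) and the standard library are available. Lean on these libraries where they do the work, as an engineer would, in place of code of your own. Each camera call takes 0.05 s, during which the arm holds its last target.

TASK

One at a time, try the two bored handle blanks on the gauge pin: slide the blank on, mouth first, as far as it will go without forcing it. If its face comes up to the collar lay it down in the slatted crate; if it stops short, lay it in the plain white tray. Finish with one blank before you try the other, lay them down flat rather than dropping them, and leave everything else on the table where it is.

Things in the scene. Friction and masses are not known exactly. Their poses are not given: they have to be found in the camera images.
- handle_a: Bored beech handle blank, 90 to 180 g: block 42 x 42 x 100 mm with a round end, 36 mm across, 20 mm long, at its back. Origin at the centre of the square block, 21 mm above what it lies on; x runs along it and points out of the bore's mouth in the front face. Starts lying on the table, mouth roughly away from the robot. One, both or neither may be bored deep enough.
- handle_a_mouth (a point): Centre of the bore's mouth, on the middle of that blank's front face, 50 mm from its origin along x. The bore is round, 22 mm wide, closed at its end, 30 to 86 mm deep; its depth cannot be seen from outside. (bore_a_c0 in the rules is the 8 mm thick wood that closes it.)
- handle_b: Bored beech handle blank, 90 to 180 g: block 42 x 42 x 100 mm with a round end, 36 mm across, 20 mm long, at its back. Origin at the centre of the square block, 21 mm above what it lies on; x runs along it and points out of the bore's mouth in the front face. Starts lying on the table, mouth roughly away from the robot. One, both or neither may be bored deep enough.
- handle_b_mouth (a point): Centre of the bore's mouth, on the middle of that blank's front face, 50 mm from its origin along x. The bore is round, 22 mm wide, closed at its end, 30 to 86 mm deep; its depth cannot be seen from outside. (bore_b_c0 in the rules is the 8 mm thick wood that closes it.)
- gauge: Fixed gauge: a grey post 40 mm thick (x), 50 mm wide, 107 mm tall on a dark base plate 130 x 100 x 12 mm, carrying a level steel pin 85 mm above the table that points along the gauge's -x, roughly towards the robot. A blank is slid on along +x, mouth facing the post. Origin on the table under the post's centre.
- pin_root (a point): Where the pin's axis meets the face of the collar (a flat disc 48 mm across): 26 mm along -x from the gauge's origin, 85 mm up. A bore of 60 mm or more lets the blank's face come up to this collar; with a shallower one the pin's tip meets the bore's end first and a gap is left. Both stops are rigid.
- pin_tip (a point): End of the pin, on its axis, 60 mm along -x from pin_root. The pin is 18 mm thick, its last 8 mm tapering to 10 mm at the tip.
- crate: Fixed slatted plywood crate, open on top, gaps between the side boards: 170 mm (x) x 200 mm (y) outside, 45 mm tall, walls and floor 6 mm. For blanks that are deep enough; room for two side by side, each lying along the crate's x. Origin at the centre of its underside. It may stand on the left or the right.
- tray: Fixed plain white tray with low solid walls: 170 mm (x) x 200 mm (y) outside, 30 mm tall, walls and floor 4 mm. For blanks that are too shallow; room for two side by side, each lying along the tray's x. Origin at the centre of its underside. It stands to the other side of the robot from the crate.
- spatula: Bystander, to be left alone: flat spatula with a wooden handle, 170 mm long, lying along its x axis between the two blanks.
- sanding_block: Bystander, to be left alone: cork sanding block 70 x 30 x 30 mm. Origin at its underside's centre.
- paint_tub: Bystander, to be left alone: white screw-top tub, 70 mm across, 80 mm tall. Origin at its underside's centre.
- glue_jar: Bystander, to be left alone: small glass jar, 56 mm across, 90 mm tall. Origin at its underside's centre.
- brush_jar: Bystander, to be left alone: glass jar of brushes, 72 mm across, brushes up to 210 mm tall. Origin at its underside's centre.
- bowl: Bystander, to be left alone: white ceramic bowl, 110 mm across, 50 mm tall. Origin at its underside's centre.
- clay_block: Bystander, to be left alone: block of red clay 100 x 60 x 45 mm. Origin at its underside's centre.
There are look-alikes about, which are no part of the job. Leave any blue look-alike of the handle_a alone.

How it is judged:
On the way, in this order (a step that is already met when the one before it is completed fails the run):
1. a first blank has been slid onto the gauge pin as far as it goes (face at the collar, or bore's end at the pin's tip) ((distance between any of handle_a_mouth, handle_b_mouth and pin_root below 0.006 m or (distance between bore_a_c0 and pin_tip below 0.008 m and angle between the x axis of handle_a and the x axis of gauge, either way round below 0.15 rad) or (distance between bore_b_c0 and pin_tip below 0.008 m and angle between the x axis of handle_b and the x axis of gauge, either way round below 0.15 rad))), for 0.05 s.
2. a blank lies, let go, in the container that its bore calls for (((((x of bore_a_c0 in the frame of handle_a below -0.01 m and x of handle_a in the frame of crate between -0.075 and 0.075 m and y of handle_a in the frame of crate between -0.09 and 0.09 m and z of handle_a in the frame of crate below 0.04 m and angle between handle_a's own x axis and vertical between 1.4 and 1.74 rad) or (x of bore_a_c0 in the frame of handle_a above -0.014 m and x of handle_a in the frame of tray between -0.075 and 0.075 m and y of handle_a in the frame of tray between -0.09 and 0.09 m and z of handle_a in the frame of tray below 0.04 m and angle between handle_a's own x axis and vertical between 1.4 and 1.74 rad)) and contact force between handle_a and the fingers below 0.05 N) or (((x of bore_b_c0 in the frame of handle_b below -0.01 m and x of handle_b in the frame of crate between -0.075 and 0.075 m and y of handle_b in the frame of crate between -0.09 and 0.09 m and z of handle_b in the frame of crate below 0.04 m and angle between handle_b's own x axis and vertical between 1.4 and 1.74 rad) or (x of bore_b_c0 in the frame of handle_b above -0.014 m and x of handle_b in the frame of tray between -0.075 and 0.075 m and y of handle_b in the frame of tray between -0.09 and 0.09 m and z of handle_b in the frame of tray below 0.04 m and angle between handle_b's own x axis and vertical between 1.4 and 1.74 rad)) and contact force between handle_b and the fingers below 0.05 N))), for 0.2 s.
3. with that one sorted, the other blank has been slid onto the pin as far as it goes (((((x of bore_a_c0 in the frame of handle_a below -0.01 m and x of handle_a in the frame of crate between -0.075 and 0.075 m and y of handle_a in the frame of crate between -0.09 and 0.09 m and z of handle_a in the frame of crate below 0.04 m and angle between handle_a's own x axis and vertical between 1.4 and 1.74 rad) or (x of bore_a_c0 in the frame of handle_a above -0.014 m and x of handle_a in the frame of tray between -0.075 and 0.075 m and y of handle_a in the frame of tray between -0.09 and 0.09 m and z of handle_a in the frame of tray below 0.04 m and angle between handle_a's own x axis and vertical between 1.4 and 1.74 rad)) and contact force between handle_a and the fingers below 0.05 N and (distance between handle_b_mouth and pin_root below 0.006 m or (distance between bore_b_c0 and pin_tip below 0.008 m and angle between the x axis of handle_b and the x axis of gauge, either way round below 0.15 rad))) or (((x of bore_b_c0 in the frame of handle_b below -0.01 m and x of handle_b in the frame of crate between -0.075 and 0.075 m and y of handle_b in the frame of crate between -0.09 and 0.09 m and z of handle_b in the frame of crate below 0.04 m and angle between handle_b's own x axis and vertical between 1.4 and 1.74 rad) or (x of bore_b_c0 in the frame of handle_b above -0.014 m and x of handle_b in the frame of tray between -0.075 and 0.075 m and y of handle_b in the frame of tray between -0.09 and 0.09 m and z of handle_b in the frame of tray below 0.04 m and angle between handle_b's own x axis and vertical between 1.4 and 1.74 rad)) and contact force between handle_b and the fingers below 0.05 N and (distance between handle_a_mouth and pin_root below 0.006 m or (distance between bore_a_c0 and pin_tip below 0.008 m and angle between the x axis of handle_a and the x axis of gauge, either way round below 0.15 rad))))), for 0.05 s.
At the end, for the whole second after the job is handed in: Both blanks lie flat (within about 10 degrees of level), let go and at rest, on the floor of the right container: bores at least 60 mm deep in the slatted crate, shallower ones in the white tray; a bore that is short by less than 4 mm may lie in either (((x of bore_a_c0 in the frame of handle_a below -0.01 m and x of handle_a in the frame of crate between -0.075 and 0.075 m and y of handle_a in the frame of crate between -0.09 and 0.09 m and z of handle_a in the frame of crate below 0.04 m and angle between handle_a's own x axis and vertical between 1.4 and 1.74 rad) or (x of bore_a_c0 in the frame of handle_a above -0.014 m and x of handle_a in the frame of tray between -0.075 and 0.075 m and y of handle_a in the frame of tray between -0.09 and 0.09 m and z of handle_a in the frame of tray below 0.04 m and angle between handle_a's own x axis and vertical between 1.4 and 1.74 rad)) and contact force between each of handle_a, handle_b and the fingers below 0.05 N and ((x of bore_b_c0 in the frame of handle_b below -0.01 m and x of handle_b in the frame of crate between -0.075 and 0.075 m and y of handle_b in the frame of crate between -0.09 and 0.09 m and z of handle_b in the frame of crate below 0.04 m and angle between handle_b's own x axis and vertical between 1.4 and 1.74 rad) or (x of bore_b_c0 in the frame of handle_b above -0.014 m and x of handle_b in the frame of tray between -0.075 and 0.075 m and y of handle_b in the frame of tray between -0.09 and 0.09 m and z of handle_b in the frame of tray below 0.04 m and angle between handle_b's own x axis and vertical between 1.4 and 1.74 rad)) and linear speed of each of handle_a, handle_b below 0.02 m/s); the robot touches nothing.
It fails at once if a blank is pushed onto the gauge with more than 45 N (contact force between any of handle_a, handle_b and gauge above 45 N).
It fails at once if a blank is dropped from a height ((height (world z) of handle_a above 0.055 m and contact force between handle_a and anything else below 0.02 N) or (height (world z) of handle_b above 0.055 m and contact force between handle_b and anything else below 0.02 N)).
It fails at once if something else on the table is moved by more than 30 mm (distance of any of spatula, sanding_block, paint_tub, glue_jar, brush_jar, bowl, clay_block from where it was at the start of the episode above 0.03 m).
It also fails if it takes over 69 s, if anything falls off the work surface, if the arm or the gripper's body presses on something with over 40 N, if the wrist force passes 120 N, or if a joint passes its speed limit or range.

## Working session

There is one attempt and no reset: what is moved stays moved. The work goes in short steps, Python scripts to look and compute and a shell command to move; the robot and the scene stay as the last step left them, time stands still between calls to the robot, and variables do not carry over. Pictures are saved under pics/ and viewed, and the job is handed in when it is done.

```bash
mkdir -p pics; ls; python3 - <<'E'
from plant import *
import cv2, numpy as np
np.set_printoptions(precision=4,suppress=True)
s=sense();print(s)
for c in ["scene","top","wrist"]:
    im=snapshot(c);cv2.imwrite(f"pics/{c}0.png",im[:,:,::-1]);print(camera_info(c))
E
```

```text
pics
{'clock': 0.0, 'joint_pos': array([ 1.277 ,  0.1264, -0.0406,  1.4054, -0.    ,  1.5708]), 'joint_velocities': array([-0.0008, -0.0003,  0.0002,  0.0005,  0.0024,  0.0008]), 'joint_efforts': array([ -0.0006, -43.5915,  35.2924,   0.0174,   0.0002,  -0.    ]), 'position': array([0.1519, 0.5021, 0.2305]), 'orientation': array([ 2.5219,  1.8718, -0.0019]), 'force': array([-0.4034, -0.5132, -0.9361]), 'wrist_torque': array([-0.0189, -0.0036,  0.0305]), 'finger_gap': 0.08553718703270946}
{'fx': 422.1578811507693, 'fy': 422.1578811507693, 'cx': 282.0644990126902, 'cy': 217.681681016995, 'extrinsics': array([[ 0.4544,  0.8908,  0.0061, -0.2448],
       [ 0.7772, -0.3932, -0.4912, -0.3531],
       [-0.4352,  0.228 , -0.871 ,  1.5285],
       [ 0.    ,  0.    ,  0.    ,  1.    ]])}
{'fx': 423.59242522992304, 'fy': 423.59242522992304, 'cx': 277.46163642030143, 'cy': 199.63113420514406, 'extrinsics': array([[-0.0259, -0.9993,  0.0266,  0.0078],
       [-0.9935,  0.0227, -0.1113,  0.5017],
       [ 0.1106, -0.0293, -0.9934,  1.0695],
       [ 0.    ,  0.    ,  0.    ,  1.    ]])}
{'fx': 354.8618460330301, 'fy': 354.8618460330301, 'cx': 281.1383446397253, 'cy': 214.8753400500077, 'T_tool_cam': array([[ 1.    , -0.0007,  0.0007,  0.0006],
       [ 0.0004,  0.9521,  0.3059, -0.0787],
       [-0.0009, -0.3059,  0.9521, -0.1428],
       [ 0.    ,  0.    ,  0.    ,  1.    ]])}
```

View pics/scene0.png

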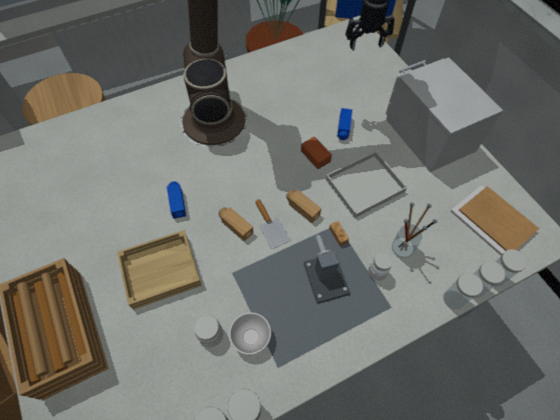

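View pics/top0.png

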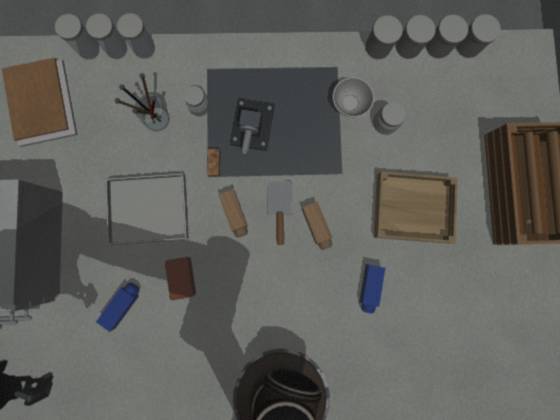

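```bash
cat > h.py <<'E'
from plant import *
import cv2, numpy as np
from scipy.spatial.transform import Rotation as R
np.set_printoptions(precision=4,suppress=True)
def T_wt(s):
    T=np.eye(4);T[:3,:3]=R.from_rotvec(s['orientation']).as_matrix();T[:3,3]=s['position'];return T
def cam2world(name,s=None):
    ci=camera_info(name)
    if name=='wrist': return T_wt(s)@ci['T_tool_cam']
    return np.linalg.inv(ci['extrinsics'])
def K(name):
    c=camera_info(name);return np.array([[c['fx'],0,c['cx']],[0,c['fy'],c['cy']],[0,0,1]])
def ray(name,uv,z,s=None):
    T=cam2world(name,s);d=T[:3,:3]@np.linalg.inv(K(name))@np.array([uv[0],uv[1],1.]);o=T[:3,3]
    return o+d*(z-o[2])/d[2]
def proj(name,P,s=None):
    T=np.linalg.inv(cam2world(name,s));p=T[:3,:3]@np.asarray(P)+T[:3,3];q=K(name)@p;return q[:2]/q[2]
E
python3 - <<'E'
from h import *
for c in ["top","scene"]:
    T=cam2world(c)
    for t in ["handle_a","handle_a_mouth","gauge","pin_root","pin_tip","crate","tray","spatula","sanding_block","paint_tub","glue_jar","brush_jar","bowl","clay_block"]:
        r=pinpoint(c,t)
        print(c,t,[(round(d['p'],2),(T[:3,:3]@d['position']+T[:3,3]).round(3).tolist()) for d in r if d['p']>.2])
print(sense()['clock'])
E
```

```text
top handle_a [(0.79, [0.278, -0.238, 0.02]), (0.71, [0.233, 0.406, 0.019]), (0.7, [0.477, 0.113, 0.021]), (0.64, [0.439, -0.102, 0.023])]
top handle_a_mouth [(0.93, [0.526, 0.13, 0.017]), (0.76, [0.199, 0.431, 0.025]), (0.66, [0.605, 0.162, -0.002])]
top gauge [(0.81, [0.696, 0.061, 0.0]), (0.69, [0.708, -0.304, -0.002])]
top pin_root [(0.59, [0.669, 0.064, 0.087]), (0.34, [0.476, 0.11, 0.019])]
top pin_tip [(0.55, [0.616, 0.076, 0.086]), (0.43, [0.472, -0.006, 0.003])]
top crate [(0.73, [0.476, -0.364, -0.003])]
top tray [(0.67, [0.488, 0.337, -0.003])]
top spatula [(0.61, [0.469, -0.003, 0.002])]
top sanding_block [(0.6, [0.604, 0.159, -0.002]), (0.51, [0.672, 0.069, 0.087])]
top paint_tub [(0.88, [0.709, -0.307, -0.001]), (0.62, [0.307, 0.244, 0.002]), (0.45, [0.473, -0.364, -0.004])]
top glue_jar [(0.8, [0.759, 0.196, 0.002])]
top brush_jar [(0.88, [0.731, 0.313, 0.0]), (0.61, [0.477, 0.114, 0.018])]
top bowl [(0.82, [0.76, -0.211, -0.0]), (0.52, [0.609, 0.162, 0.002])]
top clay_block [(0.75, [0.311, 0.244, 0.002])]
scene handle_a [(0.93, [0.275, -0.239, 0.02]), (0.78, [0.474, 0.
[... 180 characters left out ...]
016])]
scene gauge [(0.72, [0.472, 0.112, 0.023]), (0.69, [0.697, 0.058, -0.001])]
scene pin_root [(0.83, [0.667, 0.063, 0.084]), (0.27, [0.469, -0.368, 0.002])]
scene pin_tip [(0.82, [0.612, 0.076, 0.084]), (0.58, [0.761, 0.203, -0.001])]
scene crate [(0.93, [0.471, -0.368, 0.002])]
scene tray [(0.91, [0.486, 0.332, -0.003])]
scene spatula [(0.92, [0.469, -0.012, 0.0])]
scene sanding_block [(0.77, [0.603, 0.16, 0.004])]
scene paint_tub [(0.75, [0.708, -0.306, -0.004])]
scene glue_jar [(0.72, [0.488, -0.089, 0.017])]
scene brush_jar [(0.71, [0.727, 0.313, 0.002])]
scene bowl [(0.94, [0.766, -0.209, 0.001])]
scene clay_block [(0.94, [0.306, 0.247, -0.001]), (0.6, [0.437, -0.099, 0.023])]
1.55
```

The two natural beech blanks are at top px (232,210) and (317,223). The blue ones at (118,307) and (373,288) are look-alikes and stay put. The crate is at (415,205), the tray at (147,207) and the gauge pin at about (247,140). Next I'll move so the wrist camera sees both blanks and the pin.

```bash
cat >> h.py <<'E'
def plan(p,yaw,s=None):
    """yaw: world angle of tool y with tool pointing down"""
    s=s or sense();Rc=R.from_rotvec(s['orientation']).as_matrix()
    d=Rc.T@(np.asarray(p)-s['position'])
    x=np.array([-np.sin(yaw)*-1,-np.cos(yaw),0]);y=np.array([np.cos(yaw),np.sin(yaw),0]);x=np.cross(y,[0,0,-1.])
    Rt=np.stack([x,y,[0,0,-1.]],1)
    w=np.degrees(R.from_matrix(Rc.T@Rt).as_rotvec())
    print('shift mm (current tool axes)',(d*1e3).round(1),'rot deg',w.round(2),'shift after rot',((Rt.T@(np.asarray(p)-s['position']))*1e3).round(1))
E
python3 -c "
from h import *
plan([.45,.03,.22],0.0)"
```

```text
shift mm (current tool axes) [-366.   422.    11.3] rot deg [  0.     0.   -16.83] shift after rot [-472.5  298.    11.3]
```

```bash
python3 - <<'E'
import cv2
im=cv2.imread('pics/top0.png')[150:270,190:360]
cv2.imwrite('pics/top_crop.png',cv2.resize(im,None,fx=4,fy=4,interpolation=cv2.INTER_CUBIC))
E
```

```text
(no output)
```

View pics/top_crop.png

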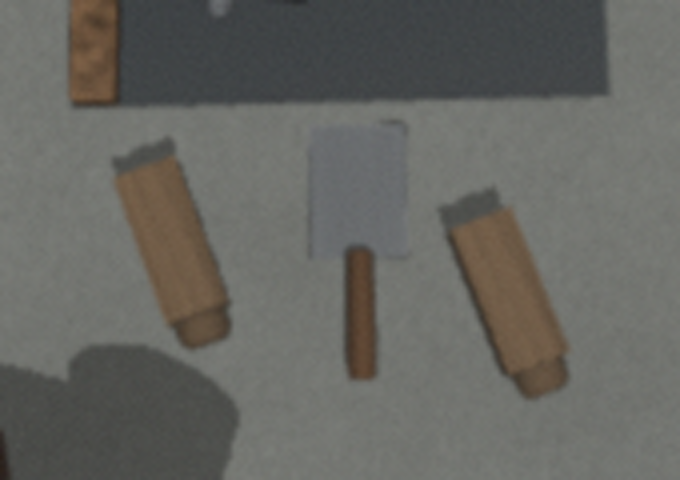

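The crop shows both beech blanks with mouths pointing away (upper left) and round ends towards the robot.

```bash

python3 -m handwheel '[{"gripper":0.8,"x":-0.024,"y":0.028},{"gripper":0.8,"x":-0.024,"y":0.028},{"gripper":0.8,"x":-0.024,"y":0.028},{"gripper":0.8,"x":-0.024,"y":0.028},{"gripper":0.8,"x":-0.024,"y":0.028}]'
python3 -m handwheel '[{"gripper":0.8,"x":-0.024,"y":0.028},{"gripper":0.8,"x":-0.024,"y":0.028},{"gripper":0.8,"x":-0.024,"y":0.028},{"gripper":0.8,"x":-0.024,"y":0.028},{"gripper":0.8,"x":-0.024,"y":0.028}]'
python3 -m handwheel '[{"gripper":0.8,"x":-0.024,"y":0.028},{"gripper":0.8,"x":-0.024,"y":0.028},{"gripper":0.8,"x":-0.024,"y":0.028},{"gripper":0.8,"x":-0.024,"y":0.028},{"gripper":0.8,"x":-0.006,"y":0.002}]'
python3 -m handwheel '[{"gripper":0.8,"wz":-6},{"gripper":0.8,"wz":-6},{"gripper":0.8,"wz":-5},{"gripper":0.8},{"gripper":0.8}]'
```

```text
invalid input
invalid input
invalid input
invalid input
```

```bash
cat > look.py <<'E'
import sys
from h import *
name=sys.argv[1]; things=sys.argv[2:]
s=sense();im=snapshot('wrist');cv2.imwrite(f'pics/{name}.png',im[:,:,::-1])
T=cam2world('wrist',s)
print('joints',s['joint_pos'],'pos',s['position'],'clock',s['clock'])
for t in things:
    print(t,[(round(d['p'],2),(T[:3,:3]@d['position']+T[:3,3]).round(4).tolist()) for d in pinpoint('wrist',t) if d['p']>.3])
np.save(f'pics/{name}.npy',np.r_[s['position'],s['orientation']])
E
python3 look.py w1 handle_a handle_a_mouth pin_root pin_tip gauge
```

```text
joints [ 1.277   0.1258 -0.0396  1.4054 -0.      1.5708] pos [0.152  0.5025 0.2313] clock 1.55
handle_a [(0.63, [0.2403, 0.4037, 0.0216])]
handle_a_mouth [(0.57, [0.1947, 0.4359, 0.0219])]
pin_root []
pin_tip []
gauge []
```

View pics/w1.png

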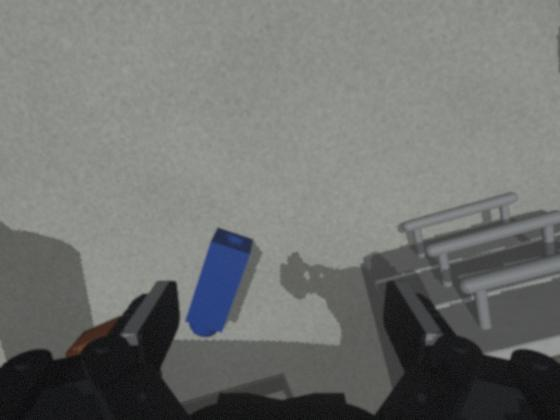

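All keys are required, so I'll type full rows. The image's downward direction is tool +y, with the fingers at the bottom, and only the blue look-alike shows here at px (220,285). I'll look with the TCP further out.

```bash

python3 -m handwheel '[{"gripper":0.8,"x":-0.024,"y":0.028,"z":0,"wx":0,"wy":0,"wz":0},{"gripper":0.8,"x":-0.024,"y":0.028,"z":0,"wx":0,"wy":0,"wz":0},{"gripper":0.8,"x":-0.024,"y":0.028,"z":0,"wx":0,"wy":0,"wz":0},{"gripper":0.8,"x":-0.024,"y":0.028,"z":0,"wx":0,"wy":0,"wz":0},{"gripper":0.8,"x":-0.024,"y":0.028,"z":0,"wx":0,"wy":0,"wz":0}]'
python3 -m handwheel '[{"gripper":0.8,"x":-0.024,"y":0.028,"z":0,"wx":0,"wy":0,"wz":0},{"gripper":0.8,"x":-0.024,"y":0.028,"z":0,"wx":0,"wy":0,"wz":0},{"gripper":0.8,"x":-0.024,"y":0.028,"z":0,"wx":0,"wy":0,"wz":0},{"gripper":0.8,"x":-0.024,"y":0.028,"z":0,"wx":0,"wy":0,"wz":0},{"gripper":0.8,"x":-0.024,"y":0.028,"z":0,"wx":0,"wy":0,"wz":0}]'
python3 -m handwheel '[{"gripper":0.8,"x":-0.024,"y":0.028,"z":0,"wx":0,"wy":0,"wz":0},{"gripper":0.8,"x":-0.024,"y":0.028,"z":0,"wx":0,"wy":0,"wz":0},{"gripper":0.8,"x":-0.024,"y":0.036,"z":0,"wx":0,"wy":0,"wz":-6},{"gripper":0.8,"x":-0.024,"y":0.036,"z":0,"wx":0,"wy":0,"wz":-6},{"gripper":0.8,"x":-0.024,"y":0.036,"z":0,"wx":0,"wy":0,"wz":-5}]'
python3 look.py w1 handle_a handle_a_mouth pin_root pin_tip gauge
```

```text
clock: 2.27
position: [0.2517, 0.3457, 0.2313]
orientation: [2.522, 1.873, 0.001]
force: [1.2, 0.1, -0.0]
finger_gap: 0.0684
clock: 2.68
position: [0.3511, 0.1901, 0.2316]
orientation: [2.522, 1.873, 0.001]
force: [1.6, 0.2, -0.5]
finger_gap: 0.0678
clock: 3.1
position: [0.4776, 0.0418, 0.2319]
orientation: [2.221, 2.221, 0.001]
force: [1.1, 1.3, 1.7]
finger_gap: 0.0681
joints [ 0.0873  0.0386 -0.1337  1.3973  0.      0.0871] pos [0.4776 0.0418 0.2319] clock 3.1
handle_a [(0.84, [0.4391, -0.1029, 0.0203]), (0.79, [0.4765, 0.1146, 0.0244])]
handle_a_mouth [(0.79, [0.521, 0.1326, 0.021])]
pin_root [(0.61, [0.668, 0.0709, 0.0844])]
pin_tip [(0.73, [0.6094, 0.0774, 0.0849])]
gauge [(0.91, [0.6909, 0.0652, -0.0011])]
```

View pics/w1.png

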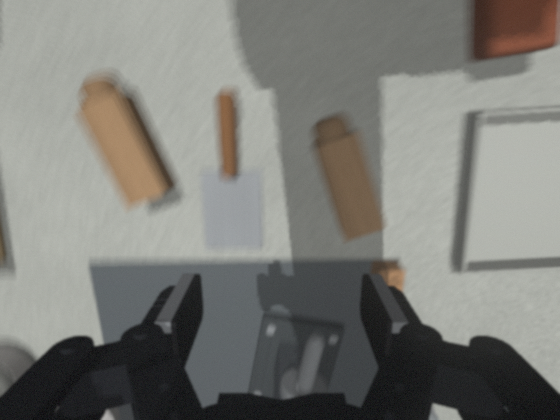

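Wrist view: handle_b is the left blank at about (125,145), handle_a the right one at (348,185), and the pin shows at about (312,360) behind the fingers. I'll fit the blank poses to their masks, then go and look at the pin.

```bash
cat > fit.py <<'E'
from h import *
from scipy.optimize import minimize
def hull_pts(x,y,yaw,z0=0.0):
    P=[]
    for a in(-.05,.05):
        for b in(-.021,.021):
            for c in(0,.042):P.append([a,b,c])
    box=np.array(P)
    t=np.linspace(0,2*np.pi,24,endpoint=False)
    cyl=np.concatenate([np.c_[np.full(24,a),.018*np.cos(t),.021+.018*np.sin(t)] for a in(-.05,-.07)])
    Rm=R.from_euler('z',yaw).as_matrix()
    return [(Rm@b.T).T+[x,y,z0] for b in(box,cyl)]
def sil(cam,pose,s,z0=0,SC=4):
    m=np.zeros((420*1,560*1),np.uint8)
    T=np.linalg.inv(cam2world(cam,s));k=K(cam)
    for pts in hull_pts(*pose,z0):
        p=(T[:3,:3]@pts.T).T+T[:3,3];q=(k@p.T).T;q=q[:,:2]/q[:,2:]
        h=cv2.convexHull(q.astype(np.float32))
        cv2.fillConvexPoly(m,np.round(h*16).astype(np.int32),255,cv2.LINE_AA,4)
    return m.astype(float)/255
def fit(cam,mask,pose0,s,z0=0):
    M=mask.astype(float)
    f=lambda v:(lambda S:1-np.minimum(S,M).sum()/np.maximum(S,M).sum())(sil(cam,(v[0]/100,v[1]/100,v[2]/10),s,z0))
    v0=np.array([pose0[0]*100,pose0[1]*100,pose0[2]*10])
    r=minimize(f,v0,method='Nelder-Mead',options=dict(initial_simplex=[v0]+[v0+np.eye(3)[i]*[1,1,1][i] for i in range(3)],maxiter=200))
    return np.array([r.x[0]/100,r.x[1]/100,r.x[2]/10]),1-r.fun
E
python3 - <<'E'
from fit import *
s=sense();s['position']=np.load('pics/w1.npy')[:3];s['orientation']=np.load('pics/w1.npy')[3:]
T=np.linalg.inv(cam2world('wrist',s))
init=[(.476,.112,.33),(.44,-.101,.37)]
for d in regions_of('wrist','handle_a'):
    m=d['mask'];ys,xs=np.nonzero(m);c=(xs.mean(),ys.mean());print(round(d['p'],2),m.sum(),c)
    if d['p']<.3: continue
    for i in init:
        if np.hypot(*(proj('wrist',(i[0],i[1],.03),s)-c))<40: print('wrist',fit('wrist',m,i,s))
for d in regions_of('top','handle_a'):
    m=d['mask'];ys,xs=np.nonzero(m);c=(xs.mean(),ys.mean())
    if d['p']<.3: continue
    for i in init:
        if np.hypot(*(proj('top',(i[0],i[1],.03))-c))<20: print('top',fit('top',m,i,None))
plan([.71,.06,.26],0.0)
E
```

```text
0.91 5523 (np.float64(350.66775303277205), np.float64(173.18051783451023))
wrist (array([0.477 , 0.1142, 0.346 ]), np.float64(0.9331898452330986))
0.9 7508 (np.float64(127.54315396909962), np.float64(133.37226957911562))
wrist (array([ 0.439 , -0.1015,  0.3559]), np.float64(0.9576790803086085))
top (array([0.479 , 0.1118, 0.3427]), np.float64(0.8946661074355194))
top (array([ 0.4385, -0.1025,  0.3496]), np.float64(0.8569788470087574))
shift mm (current tool axes) [ 15.8 233.7 -28.4] rot deg [ 0.01 -0.01 -0.15] shift after rot [ 15.2 233.7 -28.4]
```

```bash

python3 -m handwheel '[{"gripper":0.8,"x":0.003,"y":0.039,"z":-0.006,"wx":0,"wy":0,"wz":0},{"gripper":0.8,"x":0.003,"y":0.039,"z":-0.006,"wx":0,"wy":0,"wz":0},{"gripper":0.8,"x":0.003,"y":0.039,"z":-0.006,"wx":0,"wy":0,"wz":0},{"gripper":0.8,"x":0.003,"y":0.039,"z":-0.006,"wx":0,"wy":0,"wz":0},{"gripper":0.8,"x":0.003,"y":0.039,"z":-0.004,"wx":0,"wy":0,"wz":0}]'
python3 -m handwheel '[{"gripper":0.8,"x":0,"y":0.038,"z":0,"wx":0,"wy":0,"wz":0},{"gripper":0.8,"x":0,"y":0,"z":0,"wx":0,"wy":0,"wz":0},{"gripper":0.8,"x":0,"y":0,"z":0,"wx":0,"wy":0,"wz":0},{"gripper":0.8,"x":0,"y":0,"z":0,"wx":0,"wy":0,"wz":0},{"gripper":0.8,"x":0,"y":0,"z":0,"wx":0,"wy":0,"wz":0}]'
python3 look.py w2 pin_root pin_tip gauge
python3 -c "
import cv2
im=cv2.imread('pics/w2.png')[150:350,180:420];cv2.imwrite('pics/w2c.png',cv2.resize(im,None,fx=3,fy=3,interpolation=cv2.INTER_CUBIC))"
```

```text
clock: 3.92
position: [0.673, 0.0598, 0.2607]
orientation: [2.223, 2.218, 0.002]
force: [0.6, 0.4, 1.3]
finger_gap: 0.0684
clock: 4.33
position: [0.7088, 0.0588, 0.2608]
orientation: [2.224, 2.218, 0.001]
force: [-0.1, 0.8, -0.0]
finger_gap: 0.0684
joints [0.0828 0.5189 0.5629 1.6137 0.     0.0857] pos [0.7088 0.0588 0.2608] clock 4.3333
pin_root [(0.62, [0.6661, 0.0701, 0.0858])]
pin_tip [(0.77, [0.6071, 0.0779, 0.086])]
gauge [(0.59, [0.6938, 0.0625, 0.0014])]
```

View pics/w2.png

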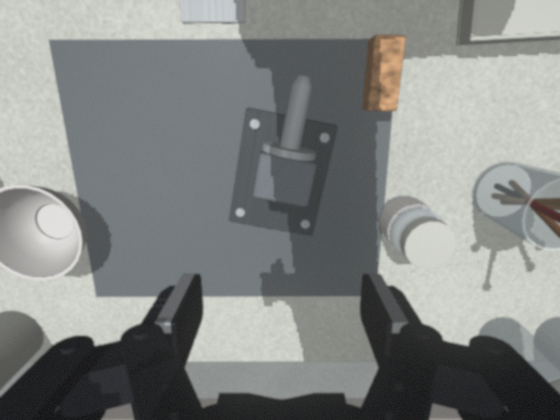

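View pics/w2c.png

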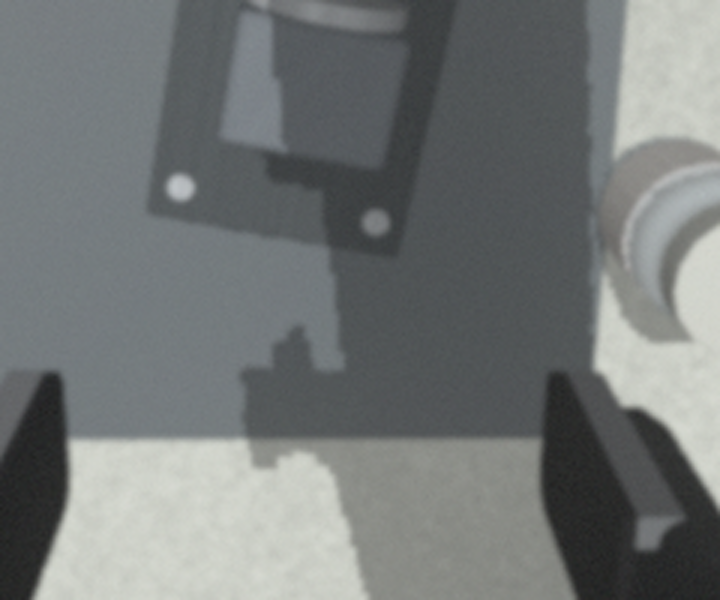

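```bash
python3 -c "
import cv2
im=cv2.imread('pics/w2.png')[60:250,215:355];cv2.imwrite('pics/w2d.png',cv2.resize(im,None,fx=3,fy=3,interpolation=cv2.INTER_CUBIC))"
```

```text
(no output)
```

View pics/w2d.png

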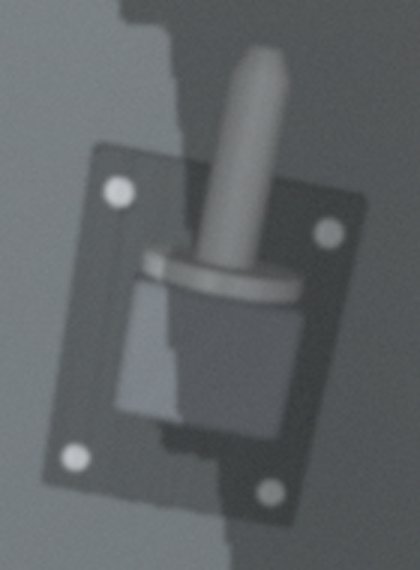

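```bash
cat > gfit.py <<'E'
from h import *
from scipy.optimize import least_squares
s=sense();v=np.load('pics/w2.npy');s['position']=v[:3];s['orientation']=v[3:]
px=lambda a:np.array(a)/3+[215,60]
post=[((-.02,.025,.107),(305,313)),((-.02,-.025,.107),(135,283)),((.02,.025,.107),(277,438)),((.02,-.025,.107),(115,408))]
# line obs: (local point pairs) edges px pairs
pinL=(232,85),(195,258);pinR=(290,90),(257,270)
plL=(95,143),(43,485);plR=(368,203),(292,525)
def w(g,l):
    c,sn=np.cos(g[2]),np.sin(g[2]);return np.array([g[0]+c*l[0]-sn*l[1],g[1]+sn*l[0]+c*l[1],l[2]])
def line(g,y,z,pp,xs):
    a,b=px(pp[0]),px(pp[1]);n=np.array([-(b-a)[1],(b-a)[0]]);n/=np.linalg.norm(n)
    return [n@(proj('wrist',w(g,(x,y,z)),s)-a) for x in xs]
def res(g,parts=('post','pin','pl')):
    r=[]
    if 'post' in parts:
        for l,p in post: r+=list(proj('wrist',w(g,l),s)-px(p))
    if 'pin' in parts: r+=line(g,-.009,.086,pinL,(-.03,-.075))+line(g,.009,.086,pinR,(-.03,-.075))
    if 'pl' in parts: r+=line(g,-.05,.012,plL,(-.06,.06))+line(g,.05,.012,plR,(-.06,.06))
    return np.array(r)
for parts in [('post',),('post','pin'),('post','pin','pl')]:
    o=least_squares(lambda g:res(g,parts),[.695,.064,-.2]);g=o.x
    print(parts,g,'rms',np.sqrt((o.fun**2).mean()),'root',w(g,(-.026,0,.085)),'tip',w(g,(-.086,0,.085)));print(o.fun.round(1))
print('tip px',(ray('wrist',px((262,47)),.085,s)))
E
python3 gfit.py
```

```text
('post',) [ 0.6954  0.0626 -0.1859] rms 1.5919386003727254 root [0.6698 0.0674 0.085 ] tip [0.6108 0.0785 0.085 ]
[ 1.4 -1.3 -0.8 -2.2  1.   2.  -1.6  1.9]
('post', 'pin') [ 0.6954  0.0628 -0.1967] rms 1.401544669467621 root [0.6699 0.0679 0.085 ] tip [0.6111 0.0796 0.085 ]
[ 1.9 -0.9 -0.2 -2.4  0.9  2.3 -1.6  1.7  0.1  1.2  0.6 -0.8]
('post', 'pin', 'pl') [ 0.6954  0.0629 -0.1944] rms 1.2395191148109197 root [0.6699 0.0679 0.085 ] tip [0.6111 0.0795 0.085 ]
[ 1.9 -0.9 -0.1 -2.3  1.1  2.2 -1.4  1.7  0.   1.3  0.6 -0.7  0.3  0.8
 -0.3 -0.3]
tip px [0.6106 0.0779 0.085 ]
```

Gauge fit: root (0.670,0.068), tip (0.611,0.079), yaw -0.195, which agrees with the networks to about 2 mm. Now blank A at (0.478,0.113), yaw 0.345.

```bash
python3 -c "
from h import *
plan([.478,.113,.06],0.345)"
```

```text
shift mm (current tool axes) [  53.9 -231.7  200.9] rot deg [  0.13   0.01 -19.98] shift after rot [ 129.7 -198.9  201.4]
```

```bash

python3 -m handwheel '[{"gripper":0.8,"x":0.009,"y":-0.036,"z":0.01,"wx":0,"wy":0,"wz":0},{"gripper":0.8,"x":0.009,"y":-0.036,"z":0.01,"wx":0,"wy":0,"wz":0},{"gripper":0.8,"x":0.009,"y":-0.036,"z":0.01,"wx":0,"wy":0,"wz":0},{"gripper":0.8,"x":0.009,"y":-0.036,"z":0.01,"wx":0,"wy":0,"wz":0},{"gripper":0.8,"x":0.009,"y":-0.036,"z":0.01,"wx":0,"wy":0,"wz":0}]'
python3 -m handwheel '[{"gripper":0.8,"x":0.009,"y":-0.036,"z":0.01,"wx":0,"wy":0,"wz":0},{"gripper":0.8,"x":0,"y":-0.016,"z":0.03,"wx":0,"wy":0,"wz":0},{"gripper":0.8,"x":0,"y":0,"z":0.03,"wx":0,"wy":0,"wz":-6.6},{"gripper":0.8,"x":0,"y":0,"z":0.03,"wx":0,"wy":0,"wz":-6.7},{"gripper":0.8,"x":0,"y":0,"z":0.03,"wx":0,"wy":0,"wz":-6.7}]'
python3 - <<'E'
from h import *
plan([.478,.113,.003],0.345)
s=sense();im=snapshot('wrist');cv2.imwrite('pics/w3.png',im[:,:,::-1])
from fit import fit
for d in regions_of('wrist','handle_a'):
    if d['p']>.4: print(d['p'],d['mask'].sum(),fit('wrist',d['mask'],(.478,.113,.345),s))
E
```

```text
clock: 4.95
position: [0.5277, 0.1038, 0.2094]
orientation: [2.226, 2.216, 0.002]
force: [0.8, 0.6, 0.9]
finger_gap: 0.0683
clock: 5.37
position: [0.4774, 0.113, 0.0795]
orientation: [1.798, 2.574, 0.004]
force: [-0.0, 0.8, 0.3]
finger_gap: 0.0685
shift mm (current tool axes) [-0.2  0.3 76.5] rot deg [0.19 0.02 0.36] shift after rot [-0.2  0.5 76.5]
0.88 15723 (array([0.4771, 0.1136, 0.3333]), np.float64(0.9676971012869005))
0.58 70 (array([0.478, 0.113, 0.345]), np.float64(0.0))
```

View pics/w3.png

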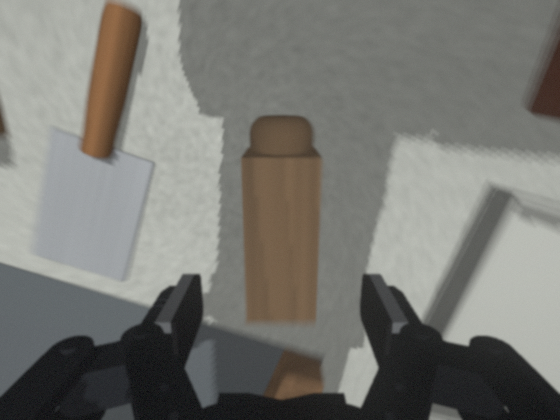

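The blank is centred between the jaws, spanning px x 243–320 and y 115–322. I'll go down and grip it.

```bash

python3 -m handwheel '[{"gripper":0.8,"x":0,"y":0,"z":0.025,"wx":0,"wy":0,"wz":0},{"gripper":0.8,"x":0,"y":0,"z":0.025,"wx":0,"wy":0,"wz":0},{"gripper":0.8,"x":0,"y":0,"z":0.016,"wx":0,"wy":0,"wz":0},{"gripper":0.8,"x":0,"y":0,"z":0.01,"wx":0,"wy":0,"wz":0},{"gripper":0.8,"x":0,"y":0,"z":0,"wx":0,"wy":0,"wz":0}]'
python3 -m handwheel '[{"gripper":0.0,"x":0,"y":0,"z":0,"wx":0,"wy":0,"wz":0},{"gripper":0.0,"x":0,"y":0,"z":0,"wx":0,"wy":0,"wz":0},{"gripper":0.0,"x":0,"y":0,"z":0,"wx":0,"wy":0,"wz":0},{"gripper":0.0,"x":0,"y":0,"z":0,"wx":0,"wy":0,"wz":0},{"gripper":0.0,"x":0,"y":0,"z":0,"wx":0,"wy":0,"wz":0}]'
python3 -m handwheel '[{"gripper":0.0,"x":0,"y":0,"z":0,"wx":0,"wy":0,"wz":0},{"gripper":0.0,"x":0,"y":0,"z":0,"wx":0,"wy":0,"wz":0},{"gripper":0.0,"x":0,"y":0,"z":0,"wx":0,"wy":0,"wz":0},{"gripper":0.0,"x":0,"y":0,"z":0,"wx":0,"wy":0,"wz":0},{"gripper":0.0,"x":0,"y":0,"z":0,"wx":0,"wy":0,"wz":0}]'
```

```text
clock: 5.88
position: [0.4777, 0.1128, 0.0031]
orientation: [-1.81, -2.567, 0.001]
force: [0.4, -0.1, -0.2]
finger_gap: 0.0681
clock: 6.3
position: [0.4798, 0.1134, 0.0053]
orientation: [1.807, 2.567, 0.004]
force: [-0.6, 0.5, 7.3]
finger_gap: 0.0414
clock: 6.72
position: [0.4798, 0.1134, 0.0054]
orientation: [1.806, 2.567, 0.004]
force: [-0.2, 0.7, 6.6]
finger_gap: 0.0415
```

Gripped, gap 41.5 mm. The TCP was at z 0.0054 with the blank on the table, so the pin height calls for TCP z = 0.0694. I'll lift.

```bash

python3 -m handwheel '[{"gripper":0.0,"x":0,"y":0,"z":-0.015,"wx":0,"wy":0,"wz":0},{"gripper":0.0,"x":0,"y":0,"z":-0.025,"wx":0,"wy":0,"wz":0},{"gripper":0.0,"x":0,"y":0,"z":-0.026,"wx":0,"wy":0,"wz":0},{"gripper":0.0,"x":0,"y":0,"z":0,"wx":0,"wy":0,"wz":0},{"gripper":0.0,"x":0,"y":0,"z":0,"wx":0,"wy":0,"wz":0}]'
python3 -c "
from h import *
plan([.540,.0935,.0694],-.195)"
```

```text
clock: 7.13
position: [0.4797, 0.1133, 0.0713]
orientation: [1.806, 2.567, 0.005]
force: [-0.3, -0.0, -1.6]
finger_gap: 0.0412
shift mm (current tool axes) [-39.   50.    2.1] rot deg [ 0.24 -0.04 30.93] shift after rot [-7.8 63.   1.9]
```

```bash

python3 -m handwheel '[{"gripper":0.0,"x":0,"y":0,"z":0,"wx":0,"wy":0,"wz":6.2},{"gripper":0.0,"x":0,"y":0,"z":0,"wx":0,"wy":0,"wz":6.2},{"gripper":0.0,"x":0,"y":0,"z":0,"wx":0,"wy":0,"wz":6.2},{"gripper":0.0,"x":0,"y":0,"z":0,"wx":0,"wy":0,"wz":6.2},{"gripper":0.0,"x":0,"y":0,"z":0,"wx":0.2,"wy":0,"wz":6.2}]'
python3 -m handwheel '[{"gripper":0.0,"x":-0.002,"y":0.016,"z":0.001,"wx":0,"wy":0,"wz":0},{"gripper":0.0,"x":-0.002,"y":0.016,"z":0.001,"wx":0,"wy":0,"wz":0},{"gripper":0.0,"x":-0.002,"y":0.016,"z":0,"wx":0,"wy":0,"wz":0},{"gripper":0.0,"x":-0.002,"y":0.015,"z":0,"wx":0,"wy":0,"wz":0},{"gripper":0.0,"x":0,"y":0,"z":0,"wx":0,"wy":0,"wz":0}]'
python3 - <<'E'
from h import *
plan([.540,.0935,.0694],-.195)
s=sense()
for c in ['scene','top','wrist']:
    im=snapshot(c)
    if c!='wrist':
        u,v=proj(c,(.58,.085,.085)).astype(int);im=cv2.resize(im[v-50:v+50,u-65:u+65],None,fx=5,fy=5,interpolation=cv2.INTER_CUBIC)
    cv2.imwrite(f'pics/{c}4.png',im[:,:,::-1])
    T=cam2world(c,s)
    for t in ['handle_a_mouth','handle_a','pin_tip','pin_root']:
        print(c,t,[(round(d['p'],2),(T[:3,:3]@d['position']+T[:3,3]).round(4).tolist()) for d in pinpoint(c,t) if d['p']>.3])
E
```

```text
clock: 7.55
position: [0.4773, 0.1128, 0.068]
orientation: [-2.431, -1.985, 0.007]
force: [0.2, -0.0, -1.2]
finger_gap: 0.0412
clock: 7.97
position: [0.5401, 0.0921, 0.0657]
orientation: [-2.428, -1.99, 0.005]
force: [0.2, -0.1, -2.0]
finger_gap: 0.0416
shift mm (current tool axes) [ 1.3 -0.4 -3.7] rot deg [-0.21  0.04 -0.13] shift after rot [ 1.3 -0.3 -3.7]
scene handle_a_mouth [(0.98, [0.3266, -0.2497, 0.0243]), (0.64, [0.5847, 0.0779, 0.0765]), (0.42, [0.6018, 0.1612, 0.0053])]
scene handle_a [(0.9, [0.2744, -0.2401, 0.02]), (0.83, [0.5355, 0.0945, 0.0831]), (0.71, [0.6098, 0.0775, 0.0847]), (0.66, [0.238, 0.4027, 0.0184])]
scene pin_tip [(0.92, [0.61, 0.0779, 0.0825])]
scene pin_root [(0.74, [0.6641, 0.0643, 0.0821])]
top handle_a_mouth [(0.89, [0.3234, -0.2488, 0.0217]), (0.71, [0.198, 0.4297, 0.0248])]
top handle_a [(0.9, [0.276, -0.2397, 0.0195]), (0.88, [0.2345, 0.404, 0.0223]), (0.7, [0.4412, -0.104, 0.0223])]
top pin_tip []
top pin_root [(0.82, [0.6703, 0.068, 0.0871]), (0.59, [0.4717, -0.0066, 0.0019]), (0.4, [0.4419, -0.1022, 0.0212])]
wrist handle_a_mouth [(0.98, [0.5864, 0.0876, 0.0807])]
wrist handle_a [(0.83, [0.5385, 0.0914, 0.0837])]
wrist pin_tip []
wrist pin_root []
```

View pics/scene4.png

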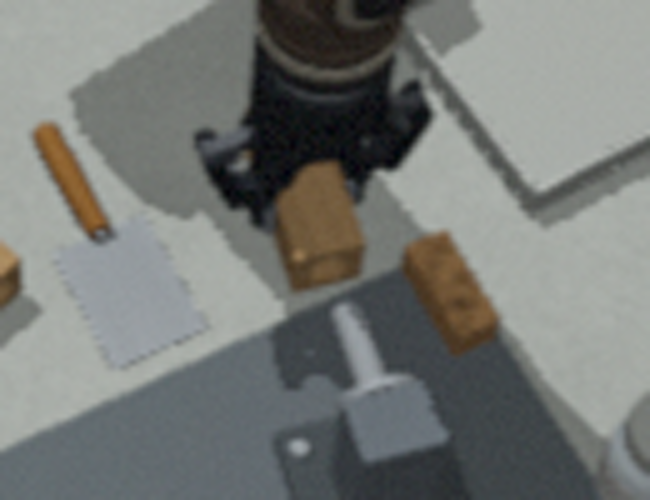

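View pics/top4.png

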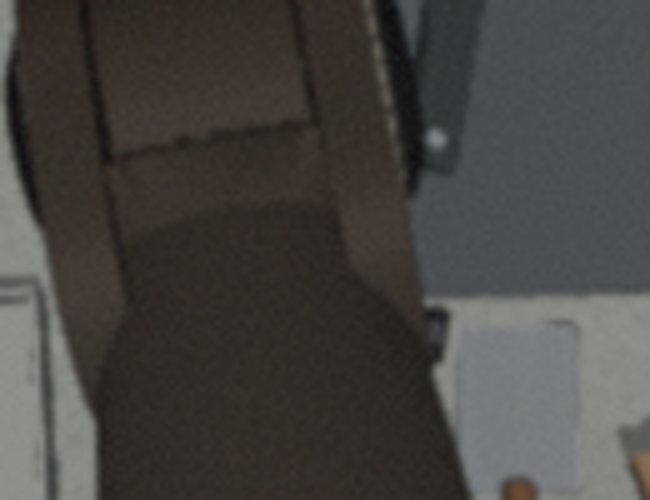

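View pics/wrist4.png

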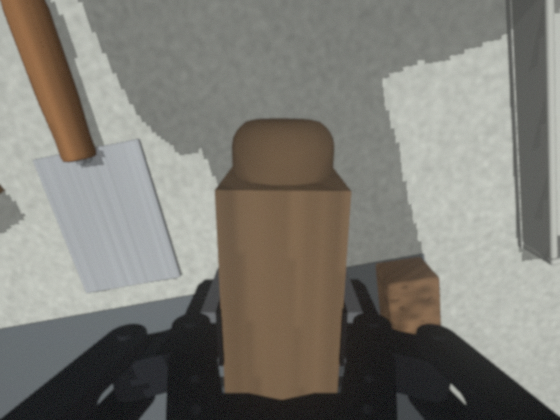

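Scene crop: the blank's face is centred at about (325,268), on the pin's axis line (tip (345,312), collar (385,385)). I'll correct the height and the small lateral error, then approach.

```bash

python3 -m handwheel '[{"gripper":0.0,"x":0.0013,"y":0,"z":-0.0037,"wx":-0.2,"wy":0,"wz":0},{"gripper":0.0,"x":0,"y":0,"z":0,"wx":0,"wy":0,"wz":0},{"gripper":0.0,"x":0,"y":0.005,"z":0,"wx":0,"wy":0,"wz":0},{"gripper":0.0,"x":0,"y":0.005,"z":0,"wx":0,"wy":0,"wz":0},{"gripper":0.0,"x":0,"y":0.005,"z":0,"wx":0,"wy":0,"wz":0}]'
python3 -c "
from h import *
s=sense();u=np.array([.981,-.194,0]);t=np.array([.6111,.0795,.0694])
d=s['position']-t;print('along',d@u*1e3,'lat',(d@[.194,.981,0])*1e3,'dz',d[2]*1e3,s['force'],s['wrist_torque']);plan(s['position'],-.195)"
```

```text
clock: 9.13
position: [0.5542, 0.0911, 0.0709]
orientation: [2.428, 1.993, 0.0]
force: [0.2, -0.0, -1.7]
finger_gap: 0.0415
along -58.115389990677905 lat 0.37671427897501386 dz 1.4764330488791084 [ 0.2365 -0.0441 -1.7176] [-0.0092  0.0213 -0.0603]
shift mm (current tool axes) [0. 0. 0.] rot deg [ 0.02  0.01 -0.06] shift after rot [0. 0. 0.]
```

```bash
cat > st.py <<'E'
from h import *
s=sense();u=np.array([.981,-.194,0]);t=np.array([.6111,.0795,.0694])
d=s['position']-t;f=s['force']
print('mouth past tip mm',round(d@u*1e3+47.5,1),'lat',round((d@[.194,.981,0])*1e3,2),'dz',round(d[2]*1e3,2),'F along',round(f@u,2),'lat',round(f@[.194,.981,0],2),'z',round(f[2],2),'tq',s['wrist_torque']);plan(s['position'],-.195)
E
python3 -m handwheel '[{"gripper":0.0,"x":-0.0004,"y":0,"z":0.0015,"wx":0,"wy":0,"wz":0},{"gripper":0.0,"x":0,"y":0.004,"z":0,"wx":0,"wy":0,"wz":0},{"gripper":0.0,"x":0,"y":0.004,"z":0,"wx":0,"wy":0,"wz":0},{"gripper":0.0,"x":0,"y":0.002,"z":0,"wx":0,"wy":0,"wz":0},{"gripper":0.0,"x":0,"y":0.0,"z":0,"wx":0,"wy":0,"wz":0}]'
python3 st.py
python3 -m handwheel '[{"gripper":0.0,"x":0,"y":0.003,"z":0,"wx":0,"wy":0,"wz":0},{"gripper":0.0,"x":0,"y":0.003,"z":0,"wx":0,"wy":0,"wz":0},{"gripper":0.0,"x":0,"y":0.002,"z":0,"wx":0,"wy":0,"wz":0},{"gripper":0.0,"x":0,"y":0.002,"z":0,"wx":0,"wy":0,"wz":0},{"gripper":0.0,"x":0,"y":0.0,"z":0,"wx":0,"wy":0,"wz":0}]'
python3 st.py
```

```text
clock: 9.55
position: [0.5637, 0.0888, 0.0692]
orientation: [2.428, 1.993, -0.0]
force: [0.4, -1.0, -1.5]
finger_gap: 0.0415
mouth past tip mm -0.8 lat -0.05 dz -0.22 F along 0.61 lat -0.86 z -1.53 tq [-0.0402 -0.0172 -0.0279]
shift mm (current tool axes) [0. 0. 0.] rot deg [ 0.01  0.01 -0.06] shift after rot [0. 0. 0.]
clock: 9.97
position: [0.5734, 0.0869, 0.0693]
orientation: [2.428, 1.993, 0.0]
force: [0.6, -0.4, -1.6]
finger_gap: 0.0411
mouth past tip mm 9.1 lat -0.05 dz -0.12 F along 0.66 lat -0.28 z -1.62 tq [0.0163 0.0346 0.0029]
shift mm (current tool axes) [0. 0. 0.] rot deg [ 0.01  0.01 -0.06] shift after rot [0. 0. 0.]
```

Entering without contact. On to 27 mm in, still short of the shallowest possible stop.

```bash

python3 -m handwheel '[{"gripper":0.0,"x":0,"y":0.003,"z":0,"wx":0,"wy":0,"wz":0},{"gripper":0.0,"x":0,"y":0.003,"z":0,"wx":0,"wy":0,"wz":0},{"gripper":0.0,"x":0,"y":0.002,"z":0,"wx":0,"wy":0,"wz":0},{"gripper":0.0,"x":0,"y":0.002,"z":0,"wx":0,"wy":0,"wz":0},{"gripper":0.0,"x":0,"y":0.0,"z":0,"wx":0,"wy":0,"wz":0}]'
python3 st.py
python3 -m handwheel '[{"gripper":0.0,"x":0,"y":0.002,"z":0,"wx":0,"wy":0,"wz":0},{"gripper":0.0,"x":0,"y":0.002,"z":0,"wx":0,"wy":0,"wz":0},{"gripper":0.0,"x":0,"y":0.002,"z":0,"wx":0,"wy":0,"wz":0},{"gripper":0.0,"x":0,"y":0.001,"z":0,"wx":0,"wy":0,"wz":0},{"gripper":0.0,"x":0,"y":0.001,"z":0,"wx":0,"wy":0,"wz":0}]'
python3 st.py
```

```text
clock: 10.38
position: [0.5833, 0.0849, 0.0693]
orientation: [2.428, 1.993, 0.0]
force: [0.5, -0.5, -2.1]
finger_gap: 0.0414
mouth past tip mm 19.1 lat -0.09 dz -0.11 F along 0.62 lat -0.4 z -2.11 tq [-0.0017 -0.0206 -0.0213]
shift mm (current tool axes) [0. 0. 0.] rot deg [ 0.02  0.01 -0.06] shift after rot [0. 0. 0.]
clock: 10.8
position: [0.5908, 0.0834, 0.0693]
orientation: [2.428, 1.993, -0.0]
force: [0.2, -0.4, -2.3]
finger_gap: 0.0416
mouth past tip mm 26.8 lat -0.11 dz -0.1 F along 0.26 lat -0.34 z -2.25 tq [-0.0105 -0.0205 -0.0019]
shift mm (current tool axes) [0. 0. 0.] rot deg [ 0.    0.01 -0.06] shift after rot [0. 0. 0.]
```

```bash

for i in 1; do python3 -m handwheel '[{"gripper":0.0,"x":0,"y":0.001,"z":0,"wx":0,"wy":0,"wz":0},{"gripper":0.0,"x":0,"y":0.001,"z":0,"wx":0,"wy":0,"wz":0},{"gripper":0.0,"x":0,"y":0.001,"z":0,"wx":0,"wy":0,"wz":0},{"gripper":0.0,"x":0,"y":0.001,"z":0,"wx":0,"wy":0,"wz":0},{"gripper":0.0,"x":0,"y":0.0,"z":0,"wx":0,"wy":0,"wz":0}]'; done
python3 st.py
```

```text
clock: 11.22
position: [0.5948, 0.0826, 0.0693]
orientation: [2.428, 1.993, 0.0]
force: [-0.7, 0.8, -1.3]
finger_gap: 0.0413
mouth past tip mm 30.9 lat -0.08 dz -0.09 F along -0.81 lat 0.62 z -1.34 tq [ 0.0331 -0.05   -0.0722]
shift mm (current tool axes) [0. 0. 0.] rot deg [ 0.01  0.01 -0.06] shift after rot [0. 0. 0.]
```

```bash

python3 -m handwheel '[{"gripper":0.0,"x":0,"y":0.001,"z":0,"wx":0,"wy":0,"wz":0},{"gripper":0.0,"x":0,"y":0.001,"z":0,"wx":0,"wy":0,"wz":0},{"gripper":0.0,"x":0,"y":0.001,"z":0,"wx":0,"wy":0,"wz":0},{"gripper":0.0,"x":0,"y":0.001,"z":0,"wx":0,"wy":0,"wz":0},{"gripper":0.0,"x":0,"y":0.0,"z":0,"wx":0,"wy":0,"wz":0}]'
python3 st.py
```

```text
clock: 11.63
position: [0.598, 0.082, 0.0691]
orientation: [-2.427, -1.993, 0.001]
force: [-2.8, 0.8, -0.1]
finger_gap: 0.0412
mouth past tip mm 34.2 lat -0.11 dz -0.25 F along -2.95 lat 0.26 z -0.15 tq [ 0.0917  0.4481 -0.0495]
shift mm (current tool axes) [0. 0. 0.] rot deg [-0.07  0.01 -0.05] shift after rot [0. 0. 0.]
```

```bash

python3 -m handwheel '[{"gripper":0.0,"x":0,"y":0.001,"z":0,"wx":0,"wy":0,"wz":0},{"gripper":0.0,"x":0,"y":0.001,"z":0,"wx":0,"wy":0,"wz":0},{"gripper":0.0,"x":0,"y":0.001,"z":0,"wx":0,"wy":0,"wz":0},{"gripper":0.0,"x":0,"y":0.001,"z":0,"wx":0,"wy":0,"wz":0},{"gripper":0.0,"x":0,"y":0.0,"z":0,"wx":0,"wy":0,"wz":0}]'
python3 st.py
```

```text
clock: 12.05
position: [0.5981, 0.0819, 0.0689]
orientation: [-2.422, -1.991, 0.008]
force: [-15.5, 3.3, 8.6]
finger_gap: 0.0414
mouth past tip mm 34.3 lat -0.13 dz -0.54 F along -15.81 lat 0.27 z 8.57 tq [ 0.6175  2.9538 -0.0138]
shift mm (current tool axes) [0. 0. 0.] rot deg [-0.47 -0.01 -0.  ] shift after rot [0. 0. 0.]
```

Firm stop at about 34 mm, with axial force 16 N and lateral 0.3 N. I'll check it in the scene view.

```bash
python3 - <<'E'
from h import *
im=snapshot('scene')
u,v=proj('scene',(.62,.075,.085)).astype(int);im=cv2.resize(im[v-50:v+50,u-65:u+65],None,fx=5,fy=5,interpolation=cv2.INTER_CUBIC)
cv2.imwrite('pics/scene5.png',im[:,:,::-1])
E
```

```text
(no output)
```

View pics/scene5.png

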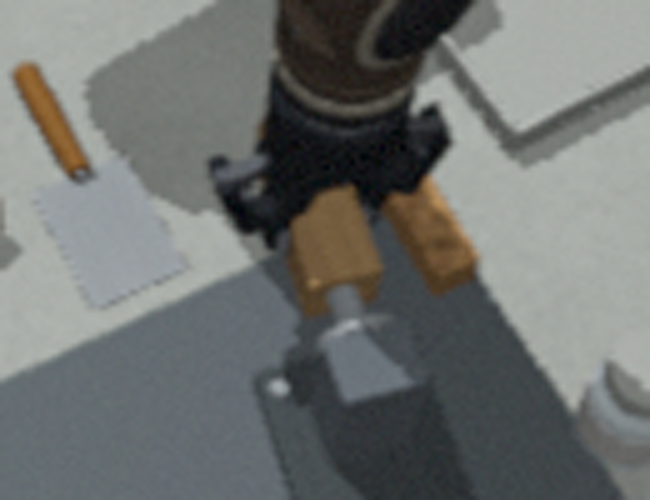

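The face clearly stops short of the collar, with bare pin visible between (345,290) and (350,325). Blank A is shallow, about 34 mm, so it goes in the tray. I'll back out along the pin.

```bash

python3 -m handwheel '[{"gripper":0.0,"x":0,"y":-0.003,"z":0,"wx":0,"wy":0,"wz":0},{"gripper":0.0,"x":0,"y":-0.004,"z":0,"wx":0,"wy":0,"wz":0},{"gripper":0.0,"x":0,"y":-0.005,"z":0,"wx":0,"wy":0,"wz":0},{"gripper":0.0,"x":0,"y":-0.005,"z":0,"wx":0,"wy":0,"wz":0},{"gripper":0.0,"x":0,"y":0,"z":0,"wx":0,"wy":0,"wz":0}]'
python3 st.py
python3 -m handwheel '[{"gripper":0.0,"x":0,"y":-0.009,"z":0,"wx":0,"wy":0,"wz":0},{"gripper":0.0,"x":0,"y":-0.009,"z":0,"wx":0,"wy":0,"wz":0},{"gripper":0.0,"x":0,"y":-0.012,"z":0,"wx":0,"wy":0,"wz":0},{"gripper":0.0,"x":0,"y":-0.015,"z":0,"wx":0,"wy":0,"wz":0},{"gripper":0.0,"x":0,"y":0,"z":-0.02,"wx":0,"wy":0,"wz":0}]'
python3 st.py
python3 - <<'E'
from h import *
for c in ['scene','top']:
    im=snapshot(c);cv2.imwrite(f'pics/{c}6.png',im[:,:,::-1])
    u=[proj(c,(x,y,.03)) for x in(.38,.59) for y in (.22,.45)];u=np.array(u).astype(int);a=u.min(0)-5;b=u.max(0)+5;a=np.maximum(a,0)
    print(c,a,b);cv2.imwrite(f'pics/{c}6t.png',cv2.resize(im[a[1]:b[1],a[0]:b[0],::-1],None,fx=5,fy=5,interpolation=cv2.INTER_CUBIC))
    for t in ['tray','crate']:
        for d in regions_of(c,t):
            if d['p']>.5:
                m=d['mask'].astype(np.uint8);cs,_=cv2.findContours(m,0,1);k=max(cs,key=cv2.contourArea)
                q=cv2.boxPoints(cv2.minAreaRect(k));print(c,t,round(d['p'],2),q.round(1).tolist())
                h=.03 if t=='tray' else .045
                print(np.array([ray(c,p,h)[:2] for p in q]).round(3).tolist())
E
```

```text
clock: 12.52
position: [0.585, 0.0845, 0.0694]
orientation: [2.428, 1.994, -0.0]
force: [-0.3, -0.3, -0.8]
finger_gap: 0.0413
mouth past tip mm 20.9 lat -0.16 dz 0.01 F along -0.24 lat -0.4 z -0.79 tq [-0.0382  0.0094 -0.0083]
shift mm (current tool axes) [0. 0. 0.] rot deg [-0.    0.01 -0.05] shift after rot [0. 0. 0.]
clock: 12.93
position: [0.5357, 0.093, 0.0855]
orientation: [-2.424, -1.991, 0.013]
force: [-1.5, 0.6, -2.4]
finger_gap: 0.0415
mouth past tip mm -29.1 lat -1.39 dz 16.09 F along -1.63 lat 0.27 z -2.43 tq [-0.0056  0.094   0.0596]
shift mm (current tool axes) [0. 0. 0.] rot deg [-0.51  0.18 -0.02] shift after rot [0. 0. 0.]
scene [314 139] [419 224]
scene tray 0.86 [[324.5, 175.60000610351562], [383.20001220703125, 143.8000030517578], [408.1000061035156, 189.8000030517578], [349.3999938964844, 221.60000610351562]]
[[0.409, 0.221], [0.385, 0.466], [0.577, 0.432], [0.592, 0.204]]
scene crate 0.86 [[110.5, 253.8000030517578], [183.39999389648438, 228.3000030517578], [203.0, 284.6000061035156], [130.10000610351562, 310.1000061035156]]
[[0.377, -0.473], [0.394, -0.257], [0.585, -0.271], [0.564, -0.472]]
scene crate 0.67 [[189.39999389648438, 322.79998779296875], [213.8000030517578, 310.6000061035156], [228.0, 339.0], [203.60000610351562, 351.20001220703125]]
[[0.668, -0.343], [0.667, -0.272], [0.754, -0.268], [0.754, -0.336]]
top [ 93 162] [195 256]
top tray 0.9 [[102.5, 178.39999389648438], [184.60000610351562, 172.5], [189.3000030517578, 238.8000030517578], [107.30000305175781, 244.60000610351562]]
[[0.567, 0.444], [0.578, 0.234], [0.406, 0.223], [0.397, 0.429]]
top crate 0.68 [[372.1000061035156, 238.0], [376.29998779296875, 169.60000610351562], [459.20001220703125, 174.6999969482422], [455.0, 243.10000610351562]]
[[0.396, -0.242], [0.572, -0.262], [0.554, -0.478], [0.378, -0.454]]
```

View pics/top6t.png

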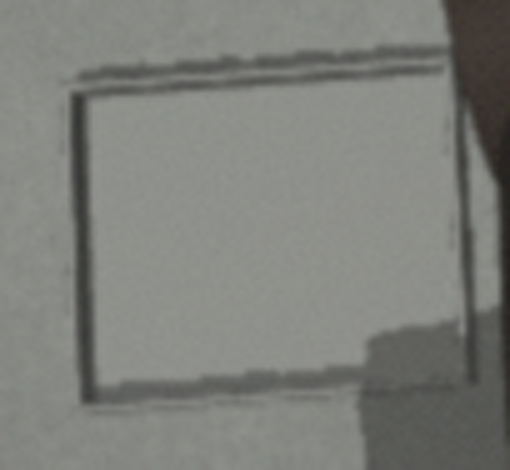

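```bash
python3 - <<'E'
import cv2
im=cv2.imread('pics/top6.png')[155:255,360:470]
cv2.imwrite('pics/top6c.png',cv2.resize(im,None,fx=5,fy=5,interpolation=cv2.INTER_CUBIC))
E
```

```text
(no output)
```

View pics/top6c.png

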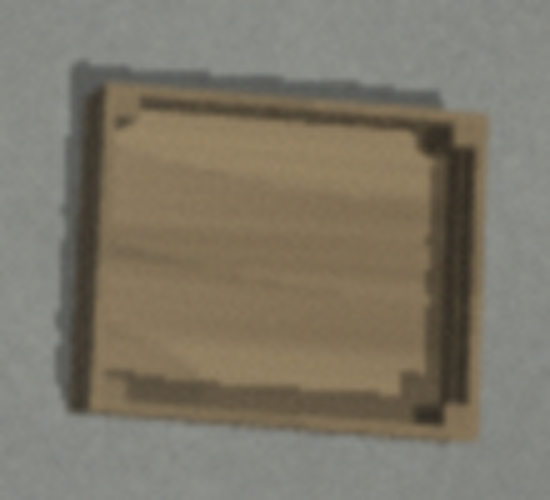

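```bash
python3 - <<'E'
from h import *
for n,z,o,c in [('tray',.03,(93,162),[(70,80),(462,60),(478,383),(85,403)]),('crate',.045,(360,155),[(103,85),(488,115),(480,440),(88,412)])]:
    P=np.array([ray('top',np.array(q)/5+o,z)[:2] for q in c]);print(n,P.round(3).tolist(),P.mean(0))
    a=P[0]-P[3];b=P[1]-P[2];d=P[0]-P[1];e=P[3]-P[2]
    print([round(float(np.arctan2(v[1],v[0])),3) for v in (a,b)],[round(float(np.arctan2(-v[0],v[1])),3) for v in (d,e)],[round(float(np.linalg.norm(v)),3) for v in (a,b,d,e)])
plan([.489,.290,.10],.05)
E
```

```text
tray [[0.568, 0.433], [0.574, 0.232], [0.407, 0.224], [0.402, 0.422]] [0.4875 0.3279]
[0.064, 0.047] [0.031, 0.026] [0.166, 0.167, 0.201, 0.198]
crate [[0.566, -0.272], [0.546, -0.473], [0.378, -0.456], [0.397, -0.256]] [ 0.4717 -0.3643]
[-0.099, -0.098] [-0.1, -0.096] [0.169, 0.168, 0.201, 0.201]
shift mm (current tool axes) [182.8 -90.  -11.2] rot deg [ -0.     0.01 -14.1 ] shift after rot [199.2 -42.7 -11.2]
```

Tray centre is (0.4875,0.330), yaw 0.04. I'll lay blank A at tray y = -45 mm, TCP target (0.4995,0.285).

```bash

python3 -m handwheel '[{"gripper":0.0,"x":0.02,"y":-0.01,"z":-0.005,"wx":0,"wy":0,"wz":0},{"gripper":0.0,"x":0.033,"y":-0.015,"z":-0.005,"wx":0,"wy":0,"wz":0},{"gripper":0.0,"x":0.035,"y":-0.015,"z":0,"wx":0,"wy":0,"wz":0},{"gripper":0.0,"x":0.035,"y":-0.015,"z":0,"wx":0,"wy":0,"wz":0},{"gripper":0.0,"x":0.033,"y":-0.015,"z":0,"wx":0,"wy":0,"wz":0}]'
python3 -m handwheel '[{"gripper":0.0,"x":0.02,"y":-0.01,"z":0,"wx":0,"wy":0,"wz":-5},{"gripper":0.0,"x":0,"y":0,"z":0,"wx":0,"wy":0,"wz":-5},{"gripper":0.0,"x":0,"y":0,"z":0,"wx":0,"wy":0,"wz":-4},{"gripper":0.0,"x":0,"y":0,"z":0,"wx":0,"wy":0,"wz":0},{"gripper":0.0,"x":0,"y":0,"z":0,"wx":0,"wy":0,"wz":0}]'
python3 -c "
from h import *
plan([.4995,.285,.0105],.042)
im=snapshot('wrist');cv2.imwrite('pics/w7.png',im[:,:,::-1])"
```

```text
clock: 13.65
position: [0.5029, 0.2613, 0.0985]
orientation: [-2.429, -1.993, 0.001]
force: [0.3, 0.1, -1.9]
finger_gap: 0.0413
clock: 14.07
position: [0.4973, 0.2813, 0.0984]
orientation: [-2.169, -2.272, 0.002]
force: [-0.0, 0.2, -0.7]
finger_gap: 0.0411
shift mm (current tool axes) [ 3.6  2.5 87.9] rot deg [-0.06  0.04  0.26] shift after rot [ 3.6  2.4 87.9]
```

View pics/w7.png

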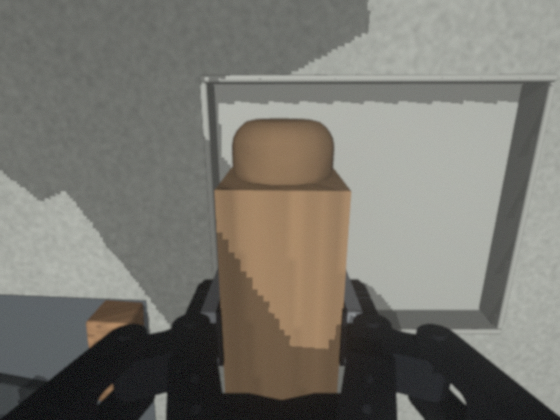

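```bash
python3 -c "
from h import *
s=sense()
for p in [(208,80),(552,80),(500,328),(214,200),(505,250)]: print(p,ray('wrist',p,.03,s))"
python3 -m handwheel '[{"gripper":0.0,"x":0.0036,"y":0.0025,"z":0.02,"wx":0,"wy":0,"wz":0},{"gripper":0.0,"x":0,"y":0,"z":0.02,"wx":0,"wy":0,"wz":0},{"gripper":0.0,"x":0,"y":0,"z":0.012,"wx":0,"wy":0,"wz":0},{"gripper":0.0,"x":0,"y":0,"z":0.008,"wx":0,"wy":0,"wz":0},{"gripper":0.0,"x":0,"y":0,"z":0,"wx":0,"wy":0,"wz":0}]'
```

```text
(208, 80) [0.4098 0.237  0.03  ]
(552, 80) [0.401  0.4288 0.03  ]
(500, 328) [0.5627 0.4376 0.03  ]
(214, 200) [0.4791 0.2395 0.03  ]
(505, 250) [0.5041 0.4271 0.03  ]
clock: 14.53
position: [0.4988, 0.284, 0.0372]
orientation: [-2.168, -2.272, 0.005]
force: [-0.3, 0.0, -1.0]
finger_gap: 0.041
```

```bash

python3 -m handwheel '[{"gripper":0.0,"x":0.005,"y":0,"z":0.01,"wx":0,"wy":0,"wz":0},{"gripper":0.0,"x":0,"y":0,"z":0.008,"wx":0,"wy":0,"wz":0},{"gripper":0.0,"x":0,"y":0,"z":0.004,"wx":0,"wy":0,"wz":0},{"gripper":0.0,"x":0,"y":0,"z":0.003,"wx":0,"wy":0,"wz":0},{"gripper":0.0,"x":0,"y":0,"z":0.0,"wx":0,"wy":0,"wz":0}]'
python3 -m handwheel '[{"gripper":0.0,"x":0,"y":0,"z":0.001,"wx":0,"wy":0,"wz":0},{"gripper":0.0,"x":0,"y":0,"z":0.001,"wx":0,"wy":0,"wz":0},{"gripper":0.0,"x":0,"y":0,"z":0,"wx":0,"wy":0,"wz":0},{"gripper":0.0,"x":0,"y":0,"z":0,"wx":0,"wy":0,"wz":0},{"gripper":0.0,"x":0,"y":0,"z":0.0,"wx":0,"wy":0,"wz":0}]'
```

```text
clock: 14.95
position: [0.4992, 0.2899, 0.0136]
orientation: [-2.167, -2.275, 0.002]
force: [0.0, 0.3, -1.5]
finger_gap: 0.0415
clock: 15.37
position: [0.4996, 0.2901, 0.0125]
orientation: [2.167, 2.274, 0.0]
force: [-0.6, -0.9, -0.7]
finger_gap: 0.0415
```

```bash

python3 -m handwheel '[{"gripper":0.0,"x":0,"y":0,"z":0.001,"wx":0,"wy":0,"wz":0},{"gripper":0.0,"x":0,"y":0,"z":0.001,"wx":0,"wy":0,"wz":0},{"gripper":0.0,"x":0,"y":0,"z":0.001,"wx":0,"wy":0,"wz":0},{"gripper":0.0,"x":0,"y":0,"z":0.001,"wx":0,"wy":0,"wz":0},{"gripper":0.0,"x":0,"y":0,"z":0.0,"wx":0,"wy":0,"wz":0}]'
```

```text
clock: 15.78
position: [0.4995, 0.2901, 0.0094]
orientation: [2.167, 2.274, 0.001]
force: [-3.4, -2.0, 7.7]
finger_gap: 0.0411
```

On the floor (7.7 N up, z 0.0094 as predicted). Releasing and rising.

```bash

python3 -m handwheel '[{"gripper":0.6,"x":0,"y":0,"z":0,"wx":0,"wy":0,"wz":0},{"gripper":0.6,"x":0,"y":0,"z":0,"wx":0,"wy":0,"wz":0},{"gripper":0.6,"x":0,"y":0,"z":0,"wx":0,"wy":0,"wz":0},{"gripper":0.6,"x":0,"y":0,"z":0,"wx":0,"wy":0,"wz":0},{"gripper":0.6,"x":0,"y":0,"z":0.0,"wx":0,"wy":0,"wz":0}]'
python3 -m handwheel '[{"gripper":0.6,"x":0,"y":0,"z":-0.01,"wx":0,"wy":0,"wz":0},{"gripper":0.6,"x":0,"y":0,"z":-0.03,"wx":0,"wy":0,"wz":0},{"gripper":0.6,"x":0,"y":0,"z":-0.04,"wx":0,"wy":0,"wz":0},{"gripper":0.6,"x":0,"y":0,"z":-0.04,"wx":0,"wy":0,"wz":0},{"gripper":0.6,"x":0,"y":0,"z":-0.03,"wx":0,"wy":0,"wz":0}]'
python3 -c "
from h import *
im=snapshot('wrist');cv2.imwrite('pics/w8.png',im[:,:,::-1])
plan([.439,-.102,.10],.353)"
```

```text
clock: 16.2
position: [0.4995, 0.2901, 0.0081]
orientation: [2.167, 2.275, -0.001]
force: [0.1, 0.0, -0.5]
finger_gap: 0.0511
clock: 16.62
position: [0.4999, 0.2903, 0.1624]
orientation: [2.166, 2.274, 0.004]
force: [0.7, 1.4, -0.1]
finger_gap: 0.0512
shift mm (current tool axes) [-390.4  -82.6   65.5] rot deg [  0.6   -0.19 -17.45] shift after rot [-347.5 -195.1   68.3]
```

View pics/w8.png

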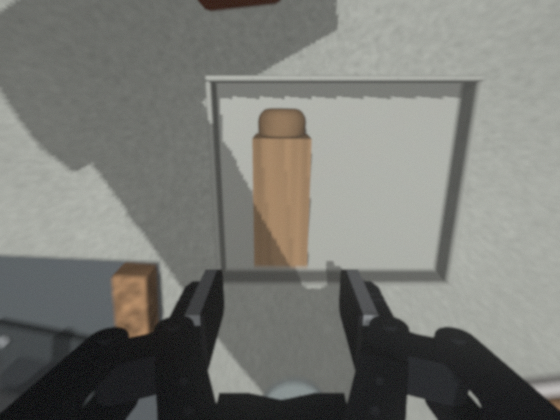

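Blank A lies flat inside the tray, px x 253–310 and y 108–268. Next is blank B at (0.439,-0.102), yaw 0.353.

```bash

python3 -m handwheel '[{"gripper":0.8,"x":-0.039,"y":-0.008,"z":0,"wx":0,"wy":0,"wz":0},{"gripper":0.8,"x":-0.039,"y":-0.008,"z":0,"wx":0,"wy":0,"wz":0},{"gripper":0.8,"x":-0.039,"y":-0.008,"z":0,"wx":0,"wy":0,"wz":0},{"gripper":0.8,"x":-0.039,"y":-0.008,"z":0,"wx":0,"wy":0,"wz":0},{"gripper":0.8,"x":-0.039,"y":-0.008,"z":0,"wx":0,"wy":0,"wz":0}]'
python3 -m handwheel '[{"gripper":0.8,"x":-0.039,"y":-0.008,"z":0,"wx":0,"wy":0,"wz":0},{"gripper":0.8,"x":-0.039,"y":-0.008,"z":0,"wx":0,"wy":0,"wz":0},{"gripper":0.8,"x":-0.039,"y":-0.008,"z":0,"wx":0,"wy":0,"wz":0},{"gripper":0.8,"x":-0.039,"y":-0.009,"z":0,"wx":0,"wy":0,"wz":0},{"gripper":0.8,"x":-0.039,"y":-0.009,"z":0,"wx":0,"wy":0,"wz":0}]'
python3 -m handwheel '[{"gripper":0.8,"x":0,"y":0,"z":0.02,"wx":0,"wy":0,"wz":-6},{"gripper":0.8,"x":0,"y":0,"z":0.02,"wx":0,"wy":0,"wz":-6},{"gripper":0.8,"x":0,"y":0,"z":0.02,"wx":0,"wy":0,"wz":-5.4},{"gripper":0.8,"x":0,"y":0,"z":0.02,"wx":0,"wy":0,"wz":0},{"gripper":0.8,"x":0,"y":0,"z":0,"wx":0,"wy":0,"wz":0}]'
python3 - <<'E'
from h import *
s=sense();im=snapshot('wrist');cv2.imwrite('pics/w9.png',im[:,:,::-1])
from fit import fit
for d in regions_of('wrist','handle_a'):
    if d['p']>.4 and d['mask'].sum()>4000:
        f=fit('wrist',d['mask'],(.439,-.102,.353),s);print(d['p'],d['mask'].sum(),f)
        g=f[0];plan([g[0]+.002*np.cos(g[2]),g[1]+.002*np.sin(g[2]),.003],g[2],s)
E
```

```text
clock: 17.08
position: [0.4683, 0.0919, 0.1588]
orientation: [2.166, 2.275, 0.001]
force: [1.4, -0.2, -0.6]
finger_gap: 0.0684
clock: 17.5
position: [0.4358, -0.1051, 0.159]
orientation: [2.166, 2.274, 0.001]
force: [1.6, -0.2, 0.3]
finger_gap: 0.0683
clock: 17.92
position: [0.4341, -0.1031, 0.0753]
orientation: [-1.796, -2.572, 0.003]
force: [-0.3, 0.4, 0.4]
finger_gap: 0.0679
0.93 15955 (array([ 0.4397, -0.1021,  0.3514]), np.float64(0.9623837997828935))
shift mm (current tool axes) [-1.2  8.  72.3] rot deg [-0.26 -0.16 -0.  ] shift after rot [-1.   7.7 72.3]
```

View pics/w9.png

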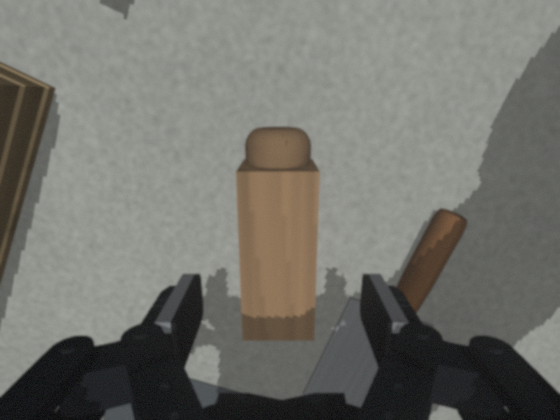

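The blank is centred (px 238–320), and the spatula is well clear of where the right finger lands.

```bash

python3 -m handwheel '[{"gripper":0.8,"x":-0.001,"y":0.008,"z":0.022,"wx":0,"wy":0,"wz":0},{"gripper":0.8,"x":0,"y":0,"z":0.022,"wx":0,"wy":0,"wz":0},{"gripper":0.8,"x":0,"y":0,"z":0.016,"wx":0,"wy":0,"wz":0},{"gripper":0.8,"x":0,"y":0,"z":0.01,"wx":0,"wy":0,"wz":0},{"gripper":0.8,"x":0,"y":0,"z":0,"wx":0,"wy":0,"wz":0}]'
python3 -m handwheel '[{"gripper":0.0,"x":0,"y":0,"z":0,"wx":0,"wy":0,"wz":0},{"gripper":0.0,"x":0,"y":0,"z":0,"wx":0,"wy":0,"wz":0},{"gripper":0.0,"x":0,"y":0,"z":0,"wx":0,"wy":0,"wz":0},{"gripper":0.0,"x":0,"y":0,"z":0,"wx":0,"wy":0,"wz":0},{"gripper":0.0,"x":0,"y":0,"z":0,"wx":0,"wy":0,"wz":0}]'
python3 -m handwheel '[{"gripper":0.0,"x":0,"y":0,"z":0,"wx":0,"wy":0,"wz":0},{"gripper":0.0,"x":0,"y":0,"z":0,"wx":0,"wy":0,"wz":0},{"gripper":0.0,"x":0,"y":0,"z":0,"wx":0,"wy":0,"wz":0},{"gripper":0.0,"x":0,"y":0,"z":0,"wx":0,"wy":0,"wz":0},{"gripper":0.0,"x":0,"y":0,"z":0,"wx":0,"wy":0,"wz":0}]'
```

```text
clock: 18.43
position: [0.4439, -0.1014, 0.0078]
orientation: [-1.797, -2.575, 0.001]
force: [-0.1, 1.2, 0.9]
finger_gap: 0.0683
clock: 18.85
position: [0.4457, -0.1019, 0.0101]
orientation: [1.796, 2.574, 0.002]
force: [0.5, 0.1, 6.7]
finger_gap: 0.0411
clock: 19.27
position: [0.4458, -0.1019, 0.0101]
orientation: [1.796, 2.574, 0.002]
force: [-1.3, 0.1, 7.3]
finger_gap: 0.0412
```

```bash

python3 -m handwheel '[{"gripper":0.0,"x":0,"y":0,"z":-0.015,"wx":0,"wy":0,"wz":0},{"gripper":0.0,"x":0,"y":0,"z":-0.025,"wx":0,"wy":0,"wz":0},{"gripper":0.0,"x":0,"y":0,"z":-0.026,"wx":0,"wy":0,"wz":0},{"gripper":0.0,"x":0,"y":0,"z":0,"wx":0,"wy":0,"wz":6.2},{"gripper":0.0,"x":0,"y":0,"z":0,"wx":0,"wy":0,"wz":6.2}]'
python3 -m handwheel '[{"gripper":0.0,"x":0,"y":0,"z":0,"wx":0,"wy":0,"wz":6.2},{"gripper":0.0,"x":0,"y":0,"z":0,"wx":0,"wy":0,"wz":6.2},{"gripper":0.0,"x":0,"y":0,"z":0,"wx":0,"wy":0,"wz":6.2},{"gripper":0.0,"x":0,"y":0,"z":0,"wx":0,"wy":0,"wz":0.2},{"gripper":0.0,"x":0,"y":0,"z":0,"wx":0,"wy":0,"wz":0}]'
python3 -c "
from h import *
plan([.5431,.0929,.0741],-.195)"
```

```text
clock: 19.68
position: [0.4458, -0.102, 0.0767]
orientation: [2.069, 2.359, 0.003]
force: [-0.0, 0.5, -1.0]
finger_gap: 0.0413
clock: 20.1
position: [0.4444, -0.1016, 0.0747]
orientation: [2.422, 2.001, 0.0]
force: [0.5, -1.0, -0.9]
finger_gap: 0.0412
shift mm (current tool axes) [209.7  60.3   0.5] rot deg [0.02 0.01 0.3 ] shift after rot [210.   59.2   0.6]
```

```bash

python3 -m handwheel '[{"gripper":0.0,"x":0.03,"y":0.009,"z":-0.002,"wx":0,"wy":0,"wz":0.3},{"gripper":0.0,"x":0.036,"y":0.01,"z":0,"wx":0,"wy":0,"wz":0},{"gripper":0.0,"x":0.036,"y":0.01,"z":0,"wx":0,"wy":0,"wz":0},{"gripper":0.0,"x":0.036,"y":0.01,"z":0,"wx":0,"wy":0,"wz":0},{"gripper":0.0,"x":0.036,"y":0.01,"z":0,"wx":0,"wy":0,"wz":0}]'
python3 -m handwheel '[{"gripper":0.0,"x":0.025,"y":0.008,"z":0,"wx":0,"wy":0,"wz":0},{"gripper":0.0,"x":0.01,"y":0.002,"z":0,"wx":0,"wy":0,"wz":0},{"gripper":0.0,"x":0,"y":0,"z":0,"wx":0,"wy":0,"wz":0},{"gripper":0.0,"x":0,"y":0,"z":0,"wx":0,"wy":0,"wz":0},{"gripper":0.0,"x":0,"y":0,"z":0,"wx":0,"wy":0,"wz":0}]'
python3 -c "
from h import *
plan([.5431,.0929,.0741],-.195)
for c in ['scene','wrist']:
    im=snapshot(c)
    if c!='wrist':
        u,v=proj(c,(.58,.085,.085)).astype(int);im=cv2.resize(im[v-50:v+50,u-65:u+65],None,fx=5,fy=5,interpolation=cv2.INTER_CUBIC)
    cv2.imwrite(f'pics/{c}10.png',im[:,:,::-1])
"
```

```text
clock: 20.52
position: [0.527, 0.0611, 0.0766]
orientation: [2.427, 1.994, 0.0]
force: [0.5, -0.7, -0.9]
finger_gap: 0.0411
clock: 20.93
position: [0.5423, 0.0908, 0.0762]
orientation: [2.43, 1.991, -0.002]
force: [-0.1, -0.8, -1.2]
finger_gap: 0.041
shift mm (current tool axes) [2.2 0.4 2.1] rot deg [-0.04  0.06 -0.15] shift after rot [2.2 0.4 2.1]
```

View pics/scene10.png

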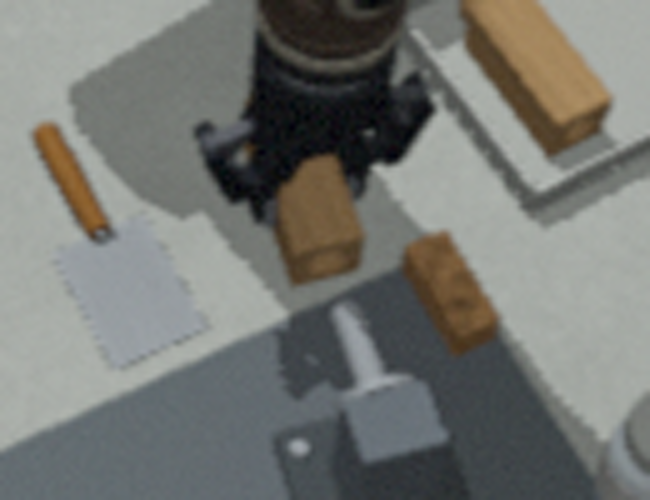

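View pics/wrist10.png

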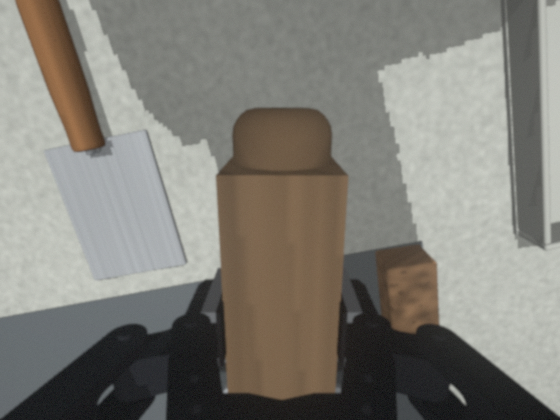

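Blank B sits square in the jaws, face at (325,262) on the pin's axis line, and blank A is in the tray at upper right. I'll correct and advance.

```bash
sed -i 's/.0694\]/.0741]/; s/+47.5/+44.3/' st.py
python3 -m handwheel '[{"gripper":0.0,"x":0.0022,"y":0.0004,"z":0.0021,"wx":0,"wy":0,"wz":-0.1},{"gripper":0.0,"x":0,"y":0,"z":0,"wx":0,"wy":0,"wz":0},{"gripper":0.0,"x":0,"y":0.005,"z":0,"wx":0,"wy":0,"wz":0},{"gripper":0.0,"x":0,"y":0.005,"z":0,"wx":0,"wy":0,"wz":0},{"gripper":0.0,"x":0,"y":0.005,"z":0,"wx":0,"wy":0,"wz":0}]'
python3 st.py
```

```text
clock: 21.45
position: [0.5592, 0.0907, 0.0743]
orientation: [2.428, 1.993, 0.0]
force: [0.2, -0.9, -1.3]
finger_gap: 0.0414
mouth past tip mm -8.8 lat 0.94 dz 0.22 F along 0.41 lat -0.83 z -1.27 tq [-0.0127 -0.0378 -0.0174]
shift mm (current tool axes) [0. 0. 0.] rot deg [ 0.02  0.01 -0.06] shift after rot [0. 0. 0.]
```

```bash

python3 -m handwheel '[{"gripper":0.0,"x":-0.001,"y":0.003,"z":0.0002,"wx":0,"wy":0,"wz":0},{"gripper":0.0,"x":0,"y":0.003,"z":0,"wx":0,"wy":0,"wz":0},{"gripper":0.0,"x":0,"y":0.003,"z":0,"wx":0,"wy":0,"wz":0},{"gripper":0.0,"x":0,"y":0.002,"z":0,"wx":0,"wy":0,"wz":0},{"gripper":0.0,"x":0,"y":0,"z":0,"wx":0,"wy":0,"wz":0}]'
python3 st.py
python3 -m handwheel '[{"gripper":0.0,"x":0,"y":0.003,"z":0,"wx":0,"wy":0,"wz":0},{"gripper":0.0,"x":0,"y":0.003,"z":0,"wx":0,"wy":0,"wz":0},{"gripper":0.0,"x":0,"y":0.003,"z":0,"wx":0,"wy":0,"wz":0},{"gripper":0.0,"x":0,"y":0.002,"z":0,"wx":0,"wy":0,"wz":0},{"gripper":0.0,"x":0,"y":0,"z":0,"wx":0,"wy":0,"wz":0}]'
python3 st.py
```

```text
clock: 21.87
position: [0.5696, 0.0878, 0.0739]
orientation: [2.428, 1.993, -0.0]
force: [-0.0, -0.4, -1.0]
finger_gap: 0.0412
mouth past tip mm 2.0 lat 0.11 dz -0.2 F along 0.07 lat -0.35 z -1.0 tq [-0.0383  0.0124  0.0099]
shift mm (current tool axes) [0. 0. 0.] rot deg [ 0.    0.01 -0.06] shift after rot [0. 0. 0.]
clock: 22.28
position: [0.5805, 0.0857, 0.074]
orientation: [2.428, 1.993, 0.0]
force: [-0.2, 0.2, -1.5]
finger_gap: 0.0411
mouth past tip mm 13.1 lat 0.09 dz -0.13 F along -0.28 lat 0.14 z -1.49 tq [ 0.0002  0.0278 -0.0353]
shift mm (current tool axes) [0. 0. 0.] rot deg [ 0.01  0.01 -0.06] shift after rot [0. 0. 0.]
```

```bash

python3 -m handwheel '[{"gripper":0.0,"x":0,"y":0.003,"z":0,"wx":0,"wy":0,"wz":0},{"gripper":0.0,"x":0,"y":0.003,"z":0,"wx":0,"wy":0,"wz":0},{"gripper":0.0,"x":0,"y":0.003,"z":0,"wx":0,"wy":0,"wz":0},{"gripper":0.0,"x":0,"y":0.002,"z":0,"wx":0,"wy":0,"wz":0},{"gripper":0.0,"x":0,"y":0,"z":0,"wx":0,"wy":0,"wz":0}]'
python3 st.py
```

```text
clock: 22.7
position: [0.5913, 0.0835, 0.074]
orientation: [2.428, 1.993, 0.0]
force: [0.0, -0.8, -1.1]
finger_gap: 0.0411
mouth past tip mm 24.1 lat 0.08 dz -0.14 F along 0.17 lat -0.81 z -1.1 tq [ 0.0017 -0.0089 -0.0305]
shift mm (current tool axes) [0. 0. 0.] rot deg [ 0.01  0.01 -0.06] shift after rot [0. 0. 0.]
```

Free so far at 24 mm. Now slow 1 mm rows, reading the force each call.

```bash

python3 -m handwheel '[{"gripper":0.0,"x":0,"y":0.001,"z":0,"wx":0,"wy":0,"wz":0},{"gripper":0.0,"x":0,"y":0.001,"z":0,"wx":0,"wy":0,"wz":0},{"gripper":0.0,"x":0,"y":0.001,"z":0,"wx":0,"wy":0,"wz":0},{"gripper":0.0,"x":0,"y":0.001,"z":0,"wx":0,"wy":0,"wz":0},{"gripper":0.0,"x":0,"y":0.001,"z":0,"wx":0,"wy":0,"wz":0}]'
python3 st.py
```

```text
clock: 23.12
position: [0.5958, 0.0826, 0.074]
orientation: [2.428, 1.993, -0.0]
force: [0.2, 0.8, -1.8]
finger_gap: 0.0416
mouth past tip mm 28.7 lat 0.08 dz -0.08 F along 0.08 lat 0.79 z -1.79 tq [-0.0326 -0.0047 -0.0195]
shift mm (current tool axes) [0. 0. 0.] rot deg [ 0.    0.01 -0.05] shift after rot [0. 0. 0.]
```

```bash

python3 -m handwheel '[{"gripper":0.0,"x":0,"y":0.001,"z":0,"wx":0,"wy":0,"wz":0},{"gripper":0.0,"x":0,"y":0.001,"z":0,"wx":0,"wy":0,"wz":0},{"gripper":0.0,"x":0,"y":0.001,"z":0,"wx":0,"wy":0,"wz":0},{"gripper":0.0,"x":0,"y":0.001,"z":0,"wx":0,"wy":0,"wz":0},{"gripper":0.0,"x":0,"y":0.001,"z":0,"wx":0,"wy":0,"wz":0}]'
python3 st.py
```

```text
clock: 23.53
position: [0.6007, 0.0816, 0.074]
orientation: [2.428, 1.993, -0.0]
force: [0.9, -0.2, -1.0]
finger_gap: 0.0412
mouth past tip mm 33.7 lat 0.07 dz -0.1 F along 0.9 lat -0.02 z -0.99 tq [ 0.0025 -0.0075 -0.0126]
shift mm (current tool axes) [0. 0. 0.] rot deg [ 0.    0.01 -0.05] shift after rot [0. 0. 0.]
```

```bash

python3 -m handwheel '[{"gripper":0.0,"x":0,"y":0.001,"z":0,"wx":0,"wy":0,"wz":0},{"gripper":0.0,"x":0,"y":0.001,"z":0,"wx":0,"wy":0,"wz":0},{"gripper":0.0,"x":0,"y":0.001,"z":0,"wx":0,"wy":0,"wz":0},{"gripper":0.0,"x":0,"y":0.001,"z":0,"wx":0,"wy":0,"wz":0},{"gripper":0.0,"x":0,"y":0,"z":0,"wx":0,"wy":0,"wz":0}]'
python3 st.py
```

```text
clock: 23.95
position: [0.6047, 0.0808, 0.0739]
orientation: [2.428, 1.993, -0.0]
force: [-0.7, -0.8, -1.8]
finger_gap: 0.0409
mouth past tip mm 37.7 lat 0.07 dz -0.18 F along -0.51 lat -0.94 z -1.8 tq [ 0.0049 -0.022   0.0339]
shift mm (current tool axes) [0. 0. 0.] rot deg [ 0.    0.01 -0.05] shift after rot [0. 0. 0.]
```

```bash

python3 -m handwheel '[{"gripper":0.0,"x":0,"y":0.001,"z":0,"wx":0,"wy":0,"wz":0},{"gripper":0.0,"x":0,"y":0.001,"z":0,"wx":0,"wy":0,"wz":0},{"gripper":0.0,"x":0,"y":0.001,"z":0,"wx":0,"wy":0,"wz":0},{"gripper":0.0,"x":0,"y":0.001,"z":0,"wx":0,"wy":0,"wz":0},{"gripper":0.0,"x":0,"y":0.001,"z":0,"wx":0,"wy":0,"wz":0}]'
python3 st.py
```

```text
clock: 24.37
position: [0.6095, 0.0798, 0.074]
orientation: [2.428, 1.993, -0.0]
force: [-0.4, -0.3, -0.6]
finger_gap: 0.0414
mouth past tip mm 42.7 lat 0.03 dz -0.13 F along -0.38 lat -0.4 z -0.56 tq [-0.0013 -0.0313  0.0278]
shift mm (current tool axes) [0. 0. 0.] rot deg [ 0.    0.01 -0.06] shift after rot [0. 0. 0.]
```

```bash

python3 -m handwheel '[{"gripper":0.0,"x":0,"y":0.001,"z":0,"wx":0,"wy":0,"wz":0},{"gripper":0.0,"x":0,"y":0.001,"z":0,"wx":0,"wy":0,"wz":0},{"gripper":0.0,"x":0,"y":0.001,"z":0,"wx":0,"wy":0,"wz":0},{"gripper":0.0,"x":0,"y":0.001,"z":0,"wx":0,"wy":0,"wz":0},{"gripper":0.0,"x":0,"y":0,"z":0,"wx":0,"wy":0,"wz":0}]'
python3 st.py
```

```text
clock: 24.78
position: [0.6136, 0.0791, 0.074]
orientation: [2.428, 1.993, -0.0]
force: [0.8, -0.3, -1.7]
finger_gap: 0.0414
mouth past tip mm 46.8 lat 0.05 dz -0.11 F along 0.85 lat -0.09 z -1.7 tq [-0.0233  0.0222 -0.0629]
shift mm (current tool axes) [0. 0. 0.] rot deg [ 0.01  0.01 -0.06] shift after rot [0. 0. 0.]
```

```bash

python3 -m handwheel '[{"gripper":0.0,"x":0,"y":0.001,"z":0,"wx":0,"wy":0,"wz":0},{"gripper":0.0,"x":0,"y":0.001,"z":0,"wx":0,"wy":0,"wz":0},{"gripper":0.0,"x":0,"y":0.001,"z":0,"wx":0,"wy":0,"wz":0},{"gripper":0.0,"x":0,"y":0.001,"z":0,"wx":0,"wy":0,"wz":0},{"gripper":0.0,"x":0,"y":0,"z":0,"wx":0,"wy":0,"wz":0}]'
python3 st.py
```

```text
clock: 25.2
position: [0.6149, 0.0788, 0.0737]
orientation: [-2.425, -1.992, 0.005]
force: [-8.4, 0.6, 3.6]
finger_gap: 0.0408
mouth past tip mm 48.2 lat 0.04 dz -0.36 F along -8.38 lat -1.05 z 3.57 tq [ 0.3621  1.7239 -0.0049]
shift mm (current tool axes) [0. 0. 0.] rot deg [-0.27  0.   -0.03] shift after rot [0. 0. 0.]
```

Contact at about 48 mm with 8 N. One more gentle step to confirm it's a stop, then look at the gap.

```bash

python3 -m handwheel '[{"gripper":0.0,"x":0,"y":0.001,"z":0,"wx":0,"wy":0,"wz":0},{"gripper":0.0,"x":0,"y":0.001,"z":0,"wx":0,"wy":0,"wz":0},{"gripper":0.0,"x":0,"y":0,"z":0,"wx":0,"wy":0,"wz":0},{"gripper":0.0,"x":0,"y":0,"z":0,"wx":0,"wy":0,"wz":0},{"gripper":0.0,"x":0,"y":0,"z":0,"wx":0,"wy":0,"wz":0}]'
python3 st.py
python3 - <<'E'
from h import *
im=snapshot('scene')
u,v=proj('scene',(.63,.075,.085)).astype(int);im=cv2.resize(im[v-35:v+35,u-45:u+45],None,fx=8,fy=8,interpolation=cv2.INTER_CUBIC)
cv2.imwrite('pics/scene11.png',im[:,:,::-1])
for n,p in dict(root=(.6699,.0679,.085),tip=(.6111,.0795,.085),mouth48=(.6699-.012*.981,.0679+.012*.194,.085),topedge48=(.6699-.012*.981,.0679+.012*.194,.106),top60=(.6699,.0679,.106),collartop=(.6699,.0679,.109)).items():
    print(n,((proj('scene',p)-[u-45,v-35])*8).round(0))
T=cam2world('scene')
for t in ['handle_a_mouth','handle_a','pin_root']:
    print(t,[(round(d['p'],2),(T[:3,:3]@d['position']+T[:3,3]).round(4).tolist()) for d in pinpoint('scene',t) if d['p']>.3])
E
```

```text
clock: 25.62
position: [0.615, 0.0788, 0.0735]
orientation: [-2.422, -1.991, 0.008]
force: [-14.9, 2.9, 6.6]
finger_gap: 0.0411
mouth past tip mm 48.3 lat 0.04 dz -0.61 F along -15.16 lat -0.07 z 6.57 tq [ 0.6142  2.8467 -0.0473]
shift mm (current tool axes) [0. 0. 0.] rot deg [-0.46  0.   -0.01] shift after rot [0. 0. 0.]
root [402. 385.]
tip [348. 238.]
mouth48 [391. 355.]
topedge48 [397. 329.]
top60 [408. 360.]
collartop [409. 356.]
handle_a_mouth [(0.64, [0.5451, 0.291, 0.0186]), (0.61, [0.3268, -0.2501, 0.0214])]
handle_a [(0.69, [0.4912, 0.2901, 0.0297]), (0.68, [0.2738, -0.2393, 0.0221]), (0.66, [0.6083, 0.0804, 0.0849])]
pin_root [(0.57, [0.6652, 0.0648, 0.0819])]
```

View pics/scene11.png

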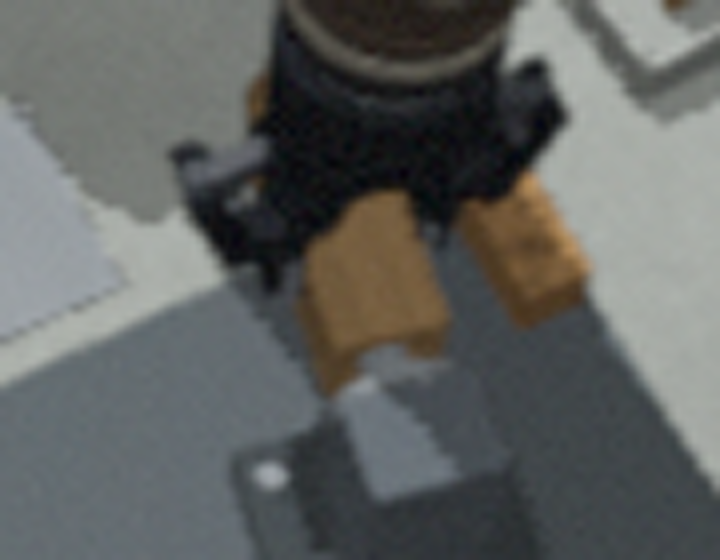

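```bash
python3 - <<'E'
from h import *
u,v=proj('scene',(.63,.075,.085)).astype(int)
a=np.array([.981,-.194,0]);b=np.array([.194,.981,0]);r=np.array([.6699,.0679,.085])
for g in (0,.004,.008,.012,.016):
    print(g,[((proj('scene',r-g*a+s*.021*b+[0,0,.021])-[u-45,v-35])*8).round(0).tolist() for s in(1,-1)], [((proj('scene',r-g*a+s*.021*b-[0,0,.021])-[u-45,v-35])*8).round(0).tolist() for s in(-1,)])
print('post top',[((proj('scene',np.array([.6954,.0629,.107])+x*a+y*b)-[u-45,v-35])*8).round(0).tolist() for x in(-.02,.02) for y in (.025,-.025)])
E
```

```text
0 [[466.0, 345.0], [350.0, 375.0]] [[340.0, 425.0]]
0.004 [[462.0, 335.0], [346.0, 365.0]] [[337.0, 415.0]]
0.008 [[458.0, 325.0], [343.0, 355.0]] [[333.0, 405.0]]
0.012 [[454.0, 315.0], [339.0, 344.0]] [[330.0, 395.0]]
0.016 [[451.0, 305.0], [335.0, 334.0]] [[326.0, 385.0]]
post top [[483.0, 356.0], [345.0, 392.0], [522.0, 459.0], [382.0, 497.0]]
```

The observed face corners, (447,322), (325,352) and bottom (328,395), match a gap of roughly 10 mm rather than 0, in line with the 48 mm travel. B is also too shallow, so it goes in the tray beside A. Backing out.

```bash

python3 -m handwheel '[{"gripper":0.0,"x":0,"y":-0.003,"z":0,"wx":0,"wy":0,"wz":0},{"gripper":0.0,"x":0,"y":-0.004,"z":0,"wx":0,"wy":0,"wz":0},{"gripper":0.0,"x":0,"y":-0.005,"z":0,"wx":0,"wy":0,"wz":0},{"gripper":0.0,"x":0,"y":-0.006,"z":0,"wx":0,"wy":0,"wz":0},{"gripper":0.0,"x":0,"y":-0.007,"z":0,"wx":0,"wy":0,"wz":0}]'
python3 st.py
python3 -m handwheel '[{"gripper":0.0,"x":0,"y":-0.008,"z":0,"wx":0,"wy":0,"wz":0},{"gripper":0.0,"x":0,"y":-0.009,"z":0,"wx":0,"wy":0,"wz":0},{"gripper":0.0,"x":0,"y":-0.01,"z":0,"wx":0,"wy":0,"wz":0},{"gripper":0.0,"x":0,"y":-0.01,"z":0,"wx":0,"wy":0,"wz":0},{"gripper":0.0,"x":0,"y":-0.007,"z":0,"wx":0,"wy":0,"wz":0}]'
python3 st.py
python3 -m handwheel '[{"gripper":0.0,"x":0,"y":-0.01,"z":-0.01,"wx":0,"wy":0,"wz":0},{"gripper":0.0,"x":0,"y":-0.005,"z":-0.015,"wx":0,"wy":0,"wz":0},{"gripper":0.0,"x":0,"y":0,"z":-0.015,"wx":0,"wy":0,"wz":0},{"gripper":0.0,"x":0,"y":0,"z":-0.01,"wx":0,"wy":0,"wz":0},{"gripper":0.0,"x":0,"y":0,"z":0,"wx":0,"wy":0,"wz":0}]'
python3 -c "
from h import *
plan([.4997,.380,.11],.042)"
```

```text
clock: 26.23
position: [0.5945, 0.0828, 0.0741]
orientation: [2.428, 1.993, 0.0]
force: [0.3, -0.4, -0.5]
finger_gap: 0.0413
mouth past tip mm 27.4 lat 0.05 dz -0.05 F along 0.42 lat -0.31 z -0.48 tq [ 0.0232  0.0432 -0.0222]
shift mm (current tool axes) [0. 0. 0.] rot deg [ 0.03  0.   -0.06] shift after rot [0. 0. 0.]
clock: 26.65
position: [0.55, 0.0916, 0.074]
orientation: [-2.428, -1.994, 0.001]
force: [0.3, 0.1, -1.2]
finger_gap: 0.0405
mouth past tip mm -18.0 lat 0.02 dz -0.07 F along 0.26 lat 0.13 z -1.2 tq [-0.0052 -0.0296 -0.006 ]
shift mm (current tool axes) [0. 0. 0.] rot deg [-0.02  0.01 -0.04] shift after rot [0. 0. 0.]
clock: 27.07
position: [0.5381, 0.0947, 0.1272]
orientation: [2.426, 1.992, 0.006]
force: [0.7, -0.9, -0.7]
finger_gap: 0.0409
shift mm (current tool axes) [272.4 -93.2  17.2] rot deg [  0.27  -0.06 -13.62] shift after rot [286.7 -26.3  17.2]
```

```bash

python3 -m handwheel '[{"gripper":0.0,"x":0.025,"y":-0.01,"z":0,"wx":0,"wy":0,"wz":0},{"gripper":0.0,"x":0.035,"y":-0.012,"z":0,"wx":0,"wy":0,"wz":0},{"gripper":0.0,"x":0.036,"y":-0.012,"z":0,"wx":0,"wy":0,"wz":0},{"gripper":0.0,"x":0.036,"y":-0.012,"z":0,"wx":0,"wy":0,"wz":0},{"gripper":0.0,"x":0.036,"y":-0.012,"z":0,"wx":0,"wy":0,"wz":0}]'
python3 -m handwheel '[{"gripper":0.0,"x":0.036,"y":-0.012,"z":0,"wx":0,"wy":0,"wz":0},{"gripper":0.0,"x":0.036,"y":-0.012,"z":0,"wx":0,"wy":0,"wz":0},{"gripper":0.0,"x":0.028,"y":-0.01,"z":0,"wx":0,"wy":0,"wz":-4.5},{"gripper":0.0,"x":0,"y":0,"z":0,"wx":0,"wy":0,"wz":-4.5},{"gripper":0.0,"x":0,"y":0,"z":0,"wx":0,"wy":0,"wz":-4.5}]'
python3 -c "
from h import *
plan([.4997,.380,.0141],.042)
im=snapshot('wrist');cv2.imwrite('pics/w12.png',im[:,:,::-1])"
```

```text
clock: 27.48
position: [0.5121, 0.2718, 0.1235]
orientation: [2.429, 1.993, -0.001]
force: [1.1, -0.4, -0.4]
finger_gap: 0.0413
clock: 27.9
position: [0.4979, 0.377, 0.1227]
orientation: [-2.169, -2.273, 0.002]
force: [0.2, -1.1, -1.8]
finger_gap: 0.0412
shift mm (current tool axes) [  3.    2.  108.6] rot deg [-0.06  0.05  0.27] shift after rot [  2.9   1.9 108.6]
```

View pics/w12.png

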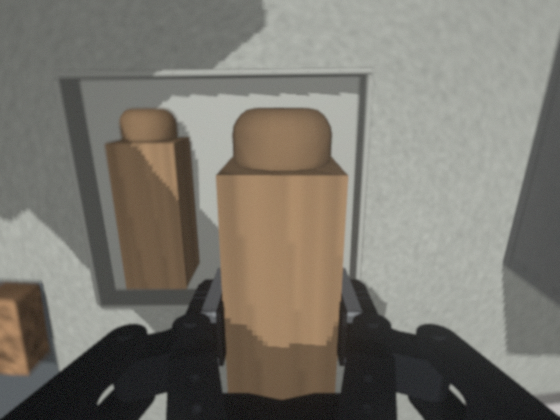

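```bash
python3 -c "
from h import *
s=sense()
for p in [(362,200,.03),(355,250,.03),(190,140,.046),(199,262,.046),(185,289,.046)]: print(p,ray('wrist',p[:2],p[2],s))"
python3 -m handwheel '[{"gripper":0.0,"x":0.001,"y":0.002,"z":0.025,"wx":0,"wy":0,"wz":0.2},{"gripper":0.0,"x":0,"y":0,"z":0.03,"wx":0,"wy":0,"wz":0},{"gripper":0.0,"x":0,"y":0,"z":0.015,"wx":0,"wy":0,"wz":0},{"gripper":0.0,"x":0,"y":0,"z":0.01,"wx":0,"wy":0,"wz":0},{"gripper":0.0,"x":0,"y":0,"z":0,"wx":0,"wy":0,"wz":0}]'
```

```text
(362, 200, 0.03) [0.4818 0.4318 0.03  ]
(355, 250, 0.03) [0.5192 0.4312 0.03  ]
(190, 140, 0.046) [0.445  0.3187 0.046 ]
(199, 262, 0.046) [0.5264 0.3224 0.046 ]
(185, 289, 0.046) [0.5475 0.3122 0.046 ]
clock: 28.37
position: [0.4994, 0.3748, 0.0411]
orientation: [-2.182, -2.259, 0.007]
force: [-0.0, -0.8, -1.1]
finger_gap: 0.0412
```

```bash

python3 -m handwheel '[{"gripper":0.0,"x":0,"y":0,"z":0.01,"wx":0,"wy":0,"wz":0},{"gripper":0.0,"x":0,"y":0,"z":0.008,"wx":0,"wy":0,"wz":0},{"gripper":0.0,"x":0,"y":0,"z":0.004,"wx":0,"wy":0,"wz":0},{"gripper":0.0,"x":0,"y":0,"z":0.002,"wx":0,"wy":0,"wz":0},{"gripper":0.0,"x":0,"y":0,"z":0,"wx":0,"wy":0,"wz":0}]'
python3 -m handwheel '[{"gripper":0.0,"x":0,"y":0,"z":0.001,"wx":0,"wy":0,"wz":0},{"gripper":0.0,"x":0,"y":0,"z":0.001,"wx":0,"wy":0,"wz":0},{"gripper":0.0,"x":0,"y":0,"z":0.001,"wx":0,"wy":0,"wz":0},{"gripper":0.0,"x":0,"y":0,"z":0,"wx":0,"wy":0,"wz":0},{"gripper":0.0,"x":0,"y":0,"z":0,"wx":0,"wy":0,"wz":0}]'
```

```text
clock: 28.78
position: [0.5007, 0.3761, 0.0197]
orientation: [2.181, 2.261, -0.001]
force: [-0.3, 0.0, -0.6]
finger_gap: 0.0411
clock: 29.2
position: [0.5008, 0.3762, 0.017]
orientation: [2.181, 2.261, -0.0]
force: [0.3, -0.1, -1.9]
finger_gap: 0.0411
```

```bash

python3 -m handwheel '[{"gripper":0.0,"x":0,"y":0,"z":0.001,"wx":0,"wy":0,"wz":0},{"gripper":0.0,"x":0,"y":0,"z":0.001,"wx":0,"wy":0,"wz":0},{"gripper":0.0,"x":0,"y":0,"z":0.001,"wx":0,"wy":0,"wz":0},{"gripper":0.0,"x":0,"y":0,"z":0.001,"wx":0,"wy":0,"wz":0},{"gripper":0.0,"x":0,"y":0,"z":0,"wx":0,"wy":0,"wz":0}]'
```

```text
clock: 29.62
position: [0.5008, 0.3762, 0.0141]
orientation: [2.181, 2.261, 0.001]
force: [-2.1, 0.0, 6.5]
finger_gap: 0.0411
```

On the floor, as predicted. I'll release, rise and check.

```bash

python3 -m handwheel '[{"gripper":0.65,"x":0,"y":0,"z":0,"wx":0,"wy":0,"wz":0},{"gripper":0.65,"x":0,"y":0,"z":0,"wx":0,"wy":0,"wz":0},{"gripper":0.65,"x":0,"y":0,"z":0,"wx":0,"wy":0,"wz":0},{"gripper":0.65,"x":0,"y":0,"z":0,"wx":0,"wy":0,"wz":0},{"gripper":0.65,"x":0,"y":0,"z":0,"wx":0,"wy":0,"wz":0}]'
python3 -m handwheel '[{"gripper":0.65,"x":0,"y":0,"z":-0.01,"wx":0,"wy":0,"wz":0},{"gripper":0.65,"x":0,"y":0,"z":-0.03,"wx":0,"wy":0,"wz":0},{"gripper":0.65,"x":0,"y":0,"z":-0.04,"wx":0,"wy":0,"wz":0},{"gripper":0.65,"x":0,"y":0,"z":-0.04,"wx":0,"wy":0,"wz":0},{"gripper":0.65,"x":0,"y":0,"z":-0.03,"wx":0,"wy":0,"wz":0}]'
python3 -m handwheel '[{"gripper":0.65,"x":-0.02,"y":0,"z":-0.03,"wx":0,"wy":0,"wz":0},{"gripper":0.65,"x":-0.03,"y":0,"z":-0.02,"wx":0,"wy":0,"wz":0},{"gripper":0.65,"x":0,"y":0,"z":0,"wx":0,"wy":0,"wz":0},{"gripper":0.65,"x":0,"y":0,"z":0,"wx":0,"wy":0,"wz":0},{"gripper":0.65,"x":0,"y":0,"z":0,"wx":0,"wy":0,"wz":0}]'
python3 look.py w13 handle_a spatula sanding_block tray
python3 - <<'E'
from h import *
cv2.imwrite('pics/scene13.png',snapshot('scene')[:,:,::-1])
T=cam2world('scene')
for t in ['handle_a','spatula','sanding_block','clay_block','bowl','glue_jar','brush_jar','paint_tub']:
    print(t,[(round(d['p'],2),(T[:3,:3]@d['position']+T[:3,3]).round(3).tolist()) for d in pinpoint('scene',t) if d['p']>.4])
E
```

```text
clock: 30.03
position: [0.5007, 0.3761, 0.0128]
orientation: [2.181, 2.261, -0.001]
force: [-0.5, 0.2, -1.3]
finger_gap: 0.0554
clock: 30.45
position: [0.5011, 0.3764, 0.1671]
orientation: [2.18, 2.261, 0.004]
force: [1.4, 0.1, 0.3]
finger_gap: 0.0556
clock: 30.87
position: [0.5025, 0.3262, 0.2129]
orientation: [-2.181, -2.261, -0.0]
force: [0.2, 1.1, -1.0]
finger_gap: 0.0556
joints [0.5757 0.2682 0.0949 1.3974 0.0002 0.54  ] pos [0.5025 0.3262 0.2129] clock 30.8667
handle_a [(0.89, [0.4939, 0.3771, 0.0265]), (0.81, [0.4965, 0.2916, 0.0254]), (0.7, [0.5437, 0.2958, 0.0289])]
spatula [(0.52, [0.6056, 0.1634, -0.0014])]
sanding_block [(0.67, [0.6063, 0.167, -0.0001])]
tray [(0.8, [0.4874, 0.3337, -0.0015])]
handle_a [(0.93, [0.496, 0.291, 0.029]), (0.82, [0.237, 0.402, 0.018]), (0.77, [0.275, -0.239, 0.022]), (0.67, [0.492, 0.376, 0.022]), (0.51, [0.484, 0.33, -0.001])]
spatula [(0.81, [0.472, -0.013, -0.001])]
sanding_block [(0.7, [0.604, 0.16, 0.003])]
clay_block [(0.57, [0.307, 0.246, 0.002])]
bowl [(0.96, [0.771, -0.21, 0.001])]
glue_jar [(0.96, [0.762, 0.204, -0.001])]
brush_jar [(0.73, [0.73, 0.313, -0.0])]
paint_tub [(0.76, [0.705, -0.308, -0.005])]
```

View pics/w13.png

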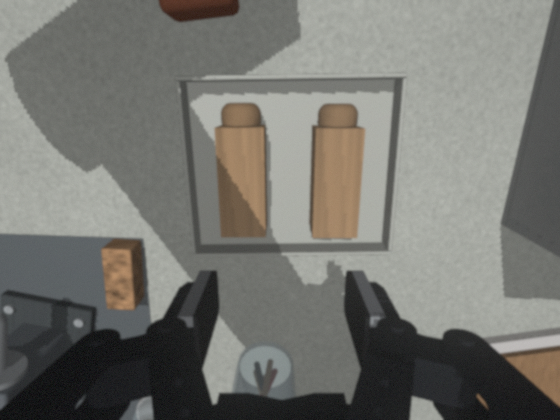

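View pics/scene13.png

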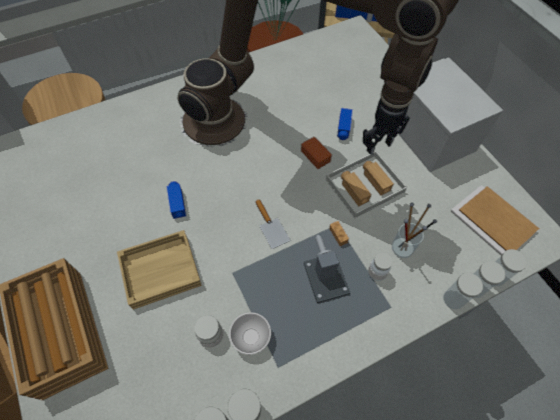

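Both blanks lie flat side by side in the tray (wrist px (241,170) and (338,170)), the gripper is clear, and nothing else has moved by more than the measuring noise. Handing in.

```bash
python3 -c "
from plant import *
print(close_job(), sense()['clock'])"
```

```text
the job is handed in; nothing more can be done
the job is handed in; nothing more can be done
```

I tried both blanks on the pin one after the other. Both stopped short of the collar, so both now lie in the white tray, and I handed the job in about 31 s into the 69 s allowed. The hand-in gave no verdict.

- **Blank A:** it stopped about 34 mm onto the pin under a 16 N push. The scene picture showed bare pin between its face and the collar. It lies in the tray at about (0.496, 0.291).
- **Blank B:** it stopped about 48 mm onto the pin under a 15 N push. The scene picture put the gap at roughly 10 mm, which agrees with that depth to a few millimetres, so it is short by more than the 4 mm leeway. It lies in the tray at about (0.493, 0.377).

The last pictures showed both blanks flat side by side on the tray floor, with the gripper open and well above them. Every other item read within about 10 mm of its first position, most within about 5 mm, close to how well the detector can place things. The wrist camera's network labelled the sanding block as the spatula; in the scene camera the spatula was where it started.

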